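# Load a blank into the V-rail of a drill stand, home against its length stop

## Task

Load the silver aluminium blank into the drill stand for cross-drilling: take it from the wooden rack, lay it in the near, open part of the V-rail, then slide it along the groove, under the drill and the spring plunger of the stirrup, until you feel it press on the brass length stop with some 5 to 10 N over and above the drag. Leave it lying there against the stop, never pressing the stop with more than 15 N and not leaning on the drill head. Leave the brass blank, oil bottle, tape measure and phone where they are.

Things in the scene. Friction and masses are not known exactly. Their poses are not given: they have to be found in the camera images.
- alu_blank: Silver-grey aluminium rod, 28 mm in diameter and 90 mm long, about 150 g (may vary by a third), flat ends. Origin at its centre, x along its axis (the two ends are alike). It starts lying in one of the two grooves of the rack.
- brass_blank: Yellow brass rod of the same size, 470 g, lying in the other groove of the rack. Leave it (allowed to shift up to 15 mm). Origin at its centre, x along its axis.
- rack: Plywood board 100 x 150 x 8 mm with two wooden V-rails along its x, each 60 mm long and 26 mm wide, centred at y = +45 and -45 mm. A blank in them lies along the board's x with its axis 33.8 mm above the bench. Fixed. Origin under the board's centre, on the bench.
- stand: Fixed drill stand. Origin on the bench under the drill's axis; x is the direction in which the blank is pushed (away from the robot), z up. Grey base plate 12 mm thick, x -135 to 110, y -50 to 100 mm. Steel column 22 mm thick, 362 mm tall, at x = 20, y = 78 mm.
- rail_entry (a point): Near end of the stand's steel V-rail, at the height of the axis of a blank lying in it (53.8 mm above the bench); axes as the stand's. The rail runs from here 223 mm along x. It is 26 mm wide, its top 8.8 mm below this point, its 90 degree groove 22 mm wide and 11 mm deep. It is open above for the first 100 mm. A lying blank's top is 14 mm above this point.
- plunger: Spring plunger in a steel stirrup that bridges the rail (16 mm long along x, legs 46 mm apart, bar underside 86 mm above the bench). Origin: centre of its ball nose, 16 mm in diameter, which reaches 2 mm below a blank's top. The blank's front lifts it with a short rise in force; then it presses on the blank with 6 to 7 N and drags (friction varies), well before the stop.
- drill_head: Rotary tool in its holder, frame as the stand's, fixed, raised. Heights above the bench: chuck 16 mm thick from 94 mm, nose from 108 mm widening to 44 mm diameter at 120 mm, blue body 45 mm thick from 168 to 303 mm, clamp ring 54 mm thick at 190 to 212 mm, cap to 333 mm, arm towards +y. Push it with no more than 4 N.
- bit_tip (a point): Tip of the 3 mm drill bit, 78 mm above the bench, 10 mm over a blank. A blank at home has its near end only 4 to 12 mm short of the drill axis, under the overhang of the tool: an upright gripper meets the tool there; one leaning back towards the robot, fingertips leading (30 to 45 degrees), does not.
- stop: Length stop: screw with a flat brass face 18 mm in diameter, rigidly locked. Origin at the centre of that face, on the axis of a blank lying in the rail; x is the stand's x, so a blank at home has its centre at x = -45 mm here. It is set anywhere from 78 to 86 mm along the stand's x. Push 5 to 10 N beyond the drag to seat it, for a moment; over 15 N spoils its setting.
- oil_bottle: Small upright plastic bottle with red cap, 32 mm in diameter, 75 mm tall, to the right of the stand. Leave it. Origin under its centre.
- tape_measure: Black tape measure 64 x 64 x 30 mm, right of the near end of the stand. Leave it. Origin under its centre.
- phone: Phone 145 x 70 x 9 mm lying beyond the rack. Leave it. Origin under its centre.

How it is judged:
By the outcome, as a careful person would: the job done as asked, in the order asked, and still so for the second after the job is handed in, with the robot touching nothing.
It also fails if it takes over 67 s, if anything falls off the work surface, if the arm or the gripper's body presses on something with over 40 N, if the wrist force passes 120 N, or if a joint passes its speed limit or range.

## Robot

A 7-joint arm with a two-finger parallel gripper is mounted at the origin on the work surface. World frame = base frame: x ahead of the robot, y to its left, z up, the work surface at z = 0. Lengths are in m, angles in degrees, forces in N, time in s.
With the tool pointing down it reaches from about 0.4 to 0.85 m from the base axis. Payload 4.5 kg.
Tool frame: the origin (TCP) lies on the centre line of the jaws, within the pads' length; the fingertips stand 11 mm ahead of it and the grasp point (between the pads) lies 8 mm behind it; z points along the fingers, y is the direction in which the jaws open and shut (so a half turn about z gives the same grasp; the last joint's range is limited). The gripper opens to 85 mm and grips with 20 to 120 N. Pads are 22 mm wide; open, the fingers measure 114 mm over their backs; the gripper's body (76 mm by 85 mm) begins 54 mm behind the grasp point. The pads swing forward as they close: fully open they stand 13 mm farther back than shut.
Start: joints at [-70.199, 39.483, -11.15, 89.685, 9.013, 51.709, -12.324], TCP at [0.192, 0.595, 0.205] pointing down, gripper open.
Joint ranges: [-172.22, 172.22], [-26.19, 119.32], [-84.43, 86.54], [7.71, 146.69], [-57.33, 237.33], [2.42, 119.75], [-152.13, 152.13]. Speed limits (degrees/s): [147.25, 147.25, 180, 180, 180, 180, 180].

## Interface

Orientations are given as a 3x3 rotation matrix whose columns are the frame's x, y, z axes.
In Python, from workcell import arm gives the robot as it stands.
- The arm moves only by the shell command python3 -m handwheel 'ROWS'. ROWS is JSON, a list of rows, each a list of 7 numbers: the closure, from 0 (fully open) to 1 (shut), then the shift along the tool's x, y, z in m, then the turn, a rotation vector about the tool's x, y, z in degrees. A call has 1 to 5 rows; each row shifts and turns the commanded pose from where the row before left it, along the tool's axes as they then stand; what a row does not reach is not made up. A row lasts 1/12 s, in which the tool goes at most 41.7 mm and 7.16 degrees, less where a joint would pass 70% of its speed; a pose out of reach is approached as far as the arm can. A call is refused whole if a number of a shift passes 0.0417 or a number of a turn 7.16, either way. A call with a gripper value outside its range is refused whole. The fingers move at their own pace and stop on an object; the grip force is fixed at half the most. Time passes only in rows, so rows that do not move let the fingers close. It gives the time, the measured TCP pose, the force and the opening at its end, in the units of the state.
- arm.observe(): the state, without advancing time (a new reading comes with each control period).
- arm.camera(name): name is "scene" or "side" or "wrist"; returns the picture (384x512x3 uint8, red, green, blue); there is no depth.
- arm.camera_params(name): a dict with "camera_matrix" (3x3 intrinsics, pixels), "R" (3x3) and "t" (3): a world point X has camera coordinates R X + t. Camera axes: x right, y down, z forward; pixel columns grow to the right and rows downward; lengths in m; the calibration is good to about 2 mm. A picture is of the moment at which its call begins: read the wrist's pose just before it. camera_params takes no time and is no camera call; for the wrist camera it gives the pose at the moment of the call.
- arm.hand_in(): hands the job in, once; it reports no verdict.
The state is a dict: "time": time; "qpos": joint angles; "dq": joint speeds; "joint_torque": joint torques, N m; "eef_pos": TCP position; "eef_rot": TCP orientation; "wrist_force": force on the tool from outside, world axes, zero at the start; "moment": the same for the moment, N m; "grip_width": finger opening in m.
Only numpy, scipy, OpenCV 4.12 (cv2) and the standard library are available. Lean on these libraries where they do the work, as an engineer would, in place of code of your own. Each camera call takes 0.05 s, during which the arm holds its last target.

## Working session

There is one attempt and no reset: what is moved stays moved. The work goes in short steps, Python scripts to look and compute and a shell command to move; the robot and the scene stay as the last step left them, time stands still between calls to the robot, and variables do not carry over. Pictures are saved under pics/ and viewed, and the job is handed in when it is done.

```bash
ls; mkdir -p pics; cat > h.py <<'E'
import numpy as np, cv2
from workcell import arm
def snap(name,fn,crop=None,scale=1):
    P=arm.camera_params(name); im=arm.camera(name)[:,:,::-1].copy()
    cv2.imwrite('pics/raw_'+fn,im)
    if crop: x0,y0,x1,y1=crop; im=im[y0:y1,x0:x1]
    if scale!=1: im=cv2.resize(im,None,fx=scale,fy=scale,interpolation=cv2.INTER_CUBIC)
    cv2.imwrite('pics/'+fn,im); return P
def crop(src,fn,c,scale):
    im=cv2.imread('pics/'+src); x0,y0,x1,y1=c
    cv2.imwrite('pics/'+fn,cv2.resize(im[y0:y1,x0:x1],None,fx=scale,fy=scale,interpolation=cv2.INTER_CUBIC))
def onz(P,uv,z):
    K=np.array(P['camera_matrix']);R=np.array(P['R']);t=np.array(P['t'])
    d=R.T@np.linalg.solve(K,[uv[0],uv[1],1.]); c=-R.T@t
    return c+d*(z-c[2])/d[2]
def proj(P,X):
    q=np.array(P['camera_matrix'])@(np.array(P['R'])@np.array(X)+np.array(P['t'])); return q[:2]/q[2]
def tri(P1,u1,P2,u2):
    M=[np.array(P['camera_matrix'])@np.c_[np.array(P['R']),np.array(P['t'])] for P in(P1,P2)]
    x=cv2.triangulatePoints(M[0],M[1],np.array(u1,float).reshape(2,1),np.array(u2,float).reshape(2,1));return (x[:3]/x[3]).ravel()
E
python3 - <<'E'
from h import *
s=arm.observe();print(s)
for n in('scene','side','wrist'):
    P=snap(n,n+'0.png'); print(n,P)
E
```

```text
pics
{'time': 0.0, 'qpos': array([-70.19890248,  39.53585407, -11.14479505,  89.74690014,
         9.01480195,  51.7081638 , -12.32570809]), 'dq': array([-0.00997463, -0.0342591 ,  0.0334857 ,  0.05749549, -0.02122549,
        0.00324742, -0.01471215]), 'joint_torque': array([ 8.12811431e-04, -5.39622116e+01, -1.26645718e+00, -1.58540404e+01,
        9.02606815e-03,  9.34924203e-03, -8.45708144e-06]), 'eef_pos': array([0.19157207, 0.59416655, 0.20424556]), 'eef_rot': array([[-9.51811557e-01,  3.06683188e-01, -4.26598088e-04],
       [ 3.06683443e-01,  9.51809773e-01, -1.85008226e-03],
       [-1.61348896e-04, -1.89176024e-03, -9.99998198e-01]]), 'wrist_force': array([-0.23964014, -0.0377479 , -0.18260657]), 'moment': array([ 0.00870532, -0.04950336,  0.02238335]), 'grip_width': 0.08543387504404233}
scene {'camera_matrix': array([[439.87000087,   0.        , 253.80400184],
       [  0.        , 439.87000087, 184.78422319],
       [  0.        ,   0.        ,   1.        ]]), 'R': array([[ 0.08625784,  0.9962343 ,  0.00876354],
       [ 0.80700373, -0.06470996, -0.58699029],
       [-0
[... 193 characters left out ...]
70419655, 190.37849683],
       [  0.        ,   0.        ,   1.        ]]), 'R': array([[ 0.99947887,  0.02423749,  0.02131989],
       [ 0.03181138, -0.62744526, -0.77801059],
       [-0.00547996,  0.77828336, -0.62788931]]), 't': array([-0.59385065,  0.05436786,  1.01241333])}
wrist {'camera_matrix': array([[305.43979739,   0.        , 254.15802088],
       [  0.        , 305.43979739, 190.42138942],
       [  0.        ,   0.        ,   1.        ]]), 'R': array([[ 3.06613036e-01,  9.51834091e-01, -5.56653001e-04],
       [ 9.12548145e-01, -2.93791523e-01,  2.84503819e-01],
       [ 2.70636894e-01, -8.77405524e-02, -9.58674745e-01]]), 't': array([-0.62354751, -0.03696008,  0.37942228])}
```

View pics/scene0.png

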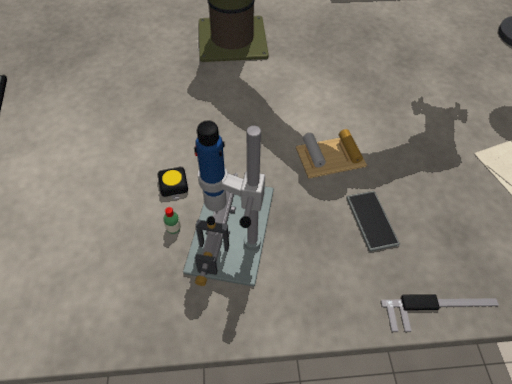

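View pics/side0.png

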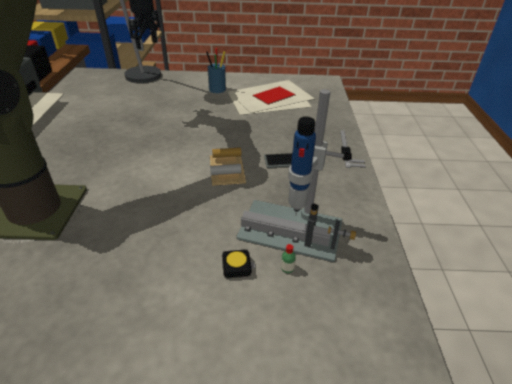

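View pics/wrist0.png

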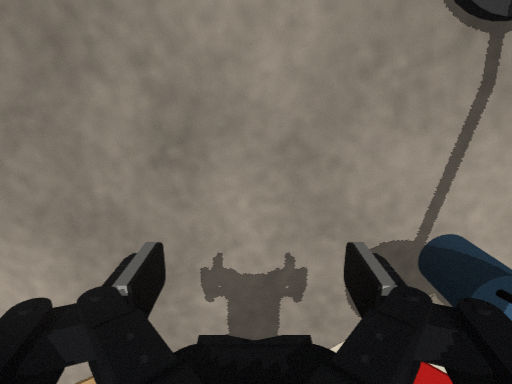

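```bash
python3 - <<'E'
from h import *
crop('raw_scene0.png','s_rack.png',(290,115,380,185),8)
crop('raw_scene0.png','s_stand.png',(150,110,290,300),4)
crop('raw_side0.png','d_rack.png',(195,135,265,195),8)
crop('raw_side0.png','d_stand.png',(210,110,380,290),4)
E
```

```text
(no output)
```

View pics/s_rack.png

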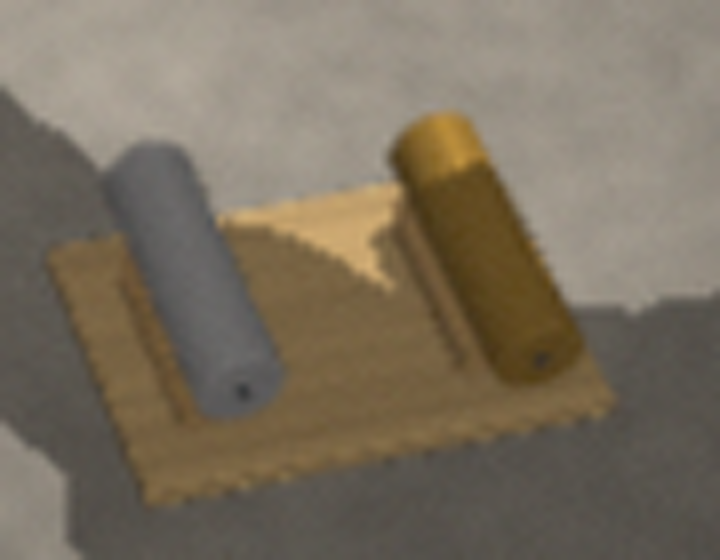

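View pics/s_stand.png

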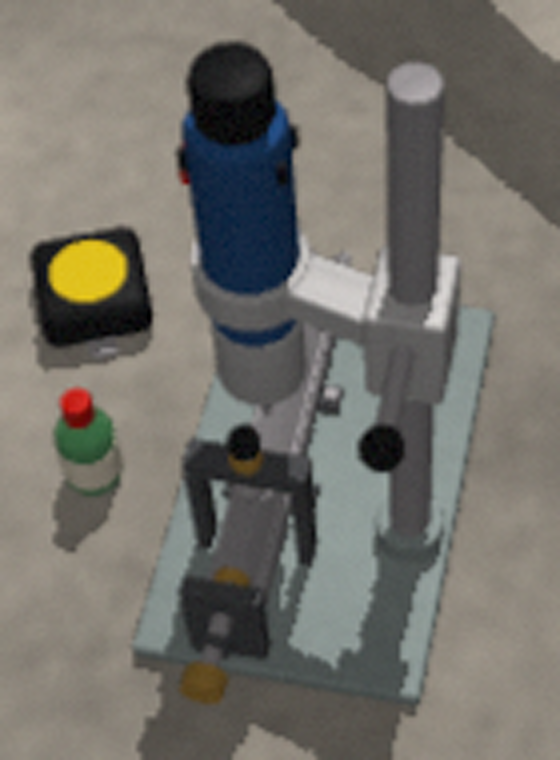

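View pics/d_rack.png

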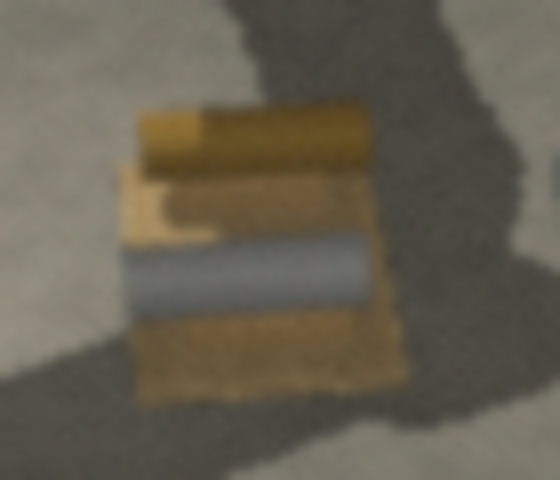

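View pics/d_stand.png

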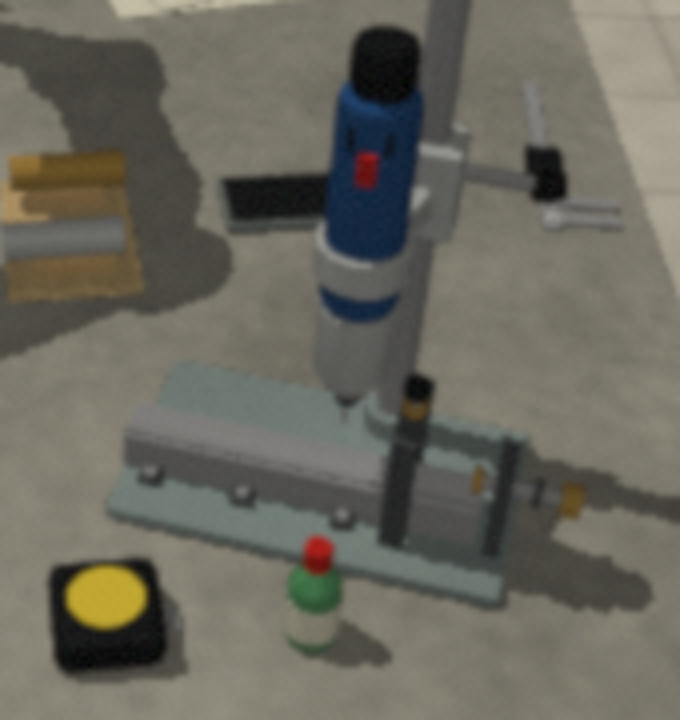

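```bash
cat > fit.py <<'E'
from h import *
from scipy.optimize import least_squares
PS=arm.camera_params('scene');PD=arm.camera_params('side')
def un(c,s,p): return np.array([(p[0]+.5)/s-.5+c[0],(p[1]+.5)/s-.5+c[1]])
def T(q,p): 
    c,s=np.cos(q[2]),np.sin(q[2]); return np.array([q[0]+c*p[0]-s*p[1],q[1]+s*p[0]+c*p[1],p[2]])
obs=[(PS,(150,110),4,(495,312),(-.135,.1,.012)),(PS,(150,110),4,(416,690),(.11,.1,.012)),(PS,(150,110),4,(137,650),(.11,-.05,.012)),
(PD,(210,110),4,(185,362),(-.135,.1,.012)),(PD,(210,110),4,(108,508),(-.135,-.05,.012)),(PD,(210,110),4,(503,595),(.11,-.05,.012)),(PD,(210,110),4,(527,432),(.11,.1,.012))]
def res(q,o): return np.concatenate([proj(P,T(q,X))-un(c,s,p) for P,c,s,p,X in o])
for o in (obs,obs[:3],obs[3:]):
    r=least_squares(res,[.68,-.1,0],args=(o,)); print('stand',r.x[:2],np.degrees(r.x[2]),np.round(r.fun,1))
obs2=[(PS,(290,115),8,(50,255),(-.05,-.075,.008)),(PS,(290,115),8,(150,495),(.05,-.075,.008)),(PS,(290,115),8,(615,402),(.05,.075,.008)),
(PD,(195,135),8,(408,380),(.05,-.075,.008)),(PD,(195,135),8,(140,400),(-.05,-.075,.008))]
for o in (obs2,obs2[:3],obs2[3:]):
    r=least_squares(res,[.5,.1,0],args=(o,)); print('rack',r.x[:2],np.degrees(r.x[2]),np.round(r.fun,1))
# blank silhouettes
sil={'S':(PS,(290,115),8,[(110,190),(200,405),(190,150),(282,370),(150,142),(235,418)]),
'D':(PD,(195,135),8,[(128,280),(369,270),(247,241),(150,246),(340,236),(250,312),(150,317),(340,305)])}
th=np.linspace(0,2*np.pi,40)
def sres(q,keys):
    out=[]
    pts=np.array([T(q,(e,.014*np.cos(a),.0338+.014*np.sin(a))) for e in(-.045,.045) for a in th])
    for k in keys:
        P,c,s,ps=sil[k]; h=cv2.convexHull(np.array([proj(P,x) for x in pts],np.float32))
        out+=[cv2.pointPolygonTest(h,tuple(map(float,un(c,s,p))),True) for p in ps]
    return np.array(out)
for k in('SD','S','D'):
    r=least_squares(sres,[.5,.1,0],args=(k,),diff_step=1e-3); print('alu',k,r.x[:2],np.degrees(r.x[2]),np.round(r.fun,1))
E
python3 fit.py
```

```text
stand [ 0.68488415 -0.06813709] -14.979036644956821 [-0.1 -0.7  1.5  2.7 -1.5  0.3 -2.6 -1.2 -1.  -0.4 -0.5  0.7  0.9 -0.3]
stand [ 0.68264063 -0.06788206] -15.061965540029469 [-0.  -1.5  1.4  1.7 -1.4 -0.8]
stand [ 0.68684422 -0.06828583] -14.94685953584324 [-1.9 -1.1 -0.2 -0.3  0.4  0.8  1.6 -0.3]
rack [0.49352236 0.21450797] 9.726979264832238 [-0.8 -0.3 -0.4  0.6  0.1  0.   0.2 -1.1 -0.3 -1.1]
rack [0.49324371 0.21550975] 9.562806250217253 [-0.4 -0.5 -0.1  0.4  0.5 -0. ]
rack [0.49362253 0.20931161] 10.072173234839019 [ 0.3 -0.1 -0.3  0. ]
alu SD [0.4935715 0.1707611] 8.603576439635333 [ 0.3  0.5 -0.   0.3  0.   0.7  0.7  0.1  0.5  0.5  0.5  0.1  0.2  0.3]
alu S [0.49163023 0.17065682] 0.0 [-2.2  1.9  1.8 -2.3  0.2 -0.2]
alu D [0.49538218 0.1700243 ] 0.0 [ 0.6  0.6  0.4  1.4 -0.6  0.3 -0.8  1.5]
```

```bash
cat >> h.py <<'E'
from scipy.spatial.transform import Rotation as Ro
def Rt(yaw,lean=0):
    # y axis of tool at yaw+90 deg; travel dir yaw; tool x = -travel (as at start), z down, lean: fingertips lead along yaw
    a=np.radians(yaw); L=np.radians(lean)
    f=np.array([np.cos(a),np.sin(a),0]); up=np.array([0,0,1.])
    z=np.sin(L)*f-np.cos(L)*up; y=np.array([-np.sin(a),np.cos(a),0]); x=np.cross(y,z)
    return np.c_[x,y,z]
def plan(pos,R):
    s=arm.observe(); R0=s['eef_rot']
    rv=Ro.from_matrix(R0.T@R).as_rotvec(degrees=True)
    d=np.array(pos)-s['eef_pos']
    print('t',round(s['time'],2),'pos',s['eef_pos'].round(4),'turn',rv.round(2),'shift now-frame',(R0.T@d).round(4),'shift final-frame',(R.T@d).round(4),'F',s['wrist_force'].round(1),'w',round(s['grip_width'],4))
E
python3 - <<'E'
from h import *
P=arm.camera_params('wrist');s=arm.observe()
c=-P['R'].T@P['t'];print('cam in tool',s['eef_rot'].T@(c-s['eef_pos']))
a=np.radians(9.7);ax=np.array([np.cos(a),np.sin(a)])
g=np.array([.4935,.1708])-.02*ax
print(g); plan([*g,.13],Rt(9.7))
E
```

```text
cam in tool [ 0.07264368 -0.00089878 -0.16955631]
[0.47378593 0.16743021]
t 0.15 pos [0.1916 0.5944 0.2045] turn [-8.000e-02 -2.000e-02 -2.756e+01] shift now-frame [-0.3995 -0.3197  0.0749] shift final-frame [-0.2062 -0.4684  0.0745] F [-0.1  0.3 -0.3] w 0.0854
```

```bash
python3 -m handwheel '[[0,-0.016,-0.030,0,0,0,-6.9],[0,-0.016,-0.030,0,0,0,-6.9],[0,-0.015,-0.031,0,0,0,-6.9],[0,-0.014,-0.032,0,0,0,-6.9],[0,-0.014,-0.032,0.003,0,0,0]]'; python3 - <<'E'
from h import *
plan([.47379,.16743,.13],Rt(9.7))
E
```

```text
time: 0.57
eef_pos: [0.2549, 0.4349, 0.2023]
eef_rot: [[-0.984, -0.176, -0.001], [-0.176, 0.984, 0.0], [0.001, 0.0, -1.0]]
wrist_force: [0.6, 0.2, 0.1]
grip_width: 0.0855
t 0.57 pos [0.2549 0.4349 0.2023] turn [ 0.01 -0.03  0.44] shift now-frame [-0.1685 -0.3018  0.0721] shift final-frame [-0.1707 -0.3005  0.0723] F [0.6 0.2 0.1] w 0.0855
```

```bash
python3 -m handwheel '[[0,-0.017,-0.030,0.007,0,0,0.4],[0,-0.017,-0.030,0.007,0,0,0],[0,-0.017,-0.030,0.007,0,0,0],[0,-0.017,-0.030,0.007,0,0,0],[0,-0.017,-0.030,0.007,0,0,0]]'; python3 -m handwheel '[[0,-0.017,-0.030,0.007,0,0,0],[0,-0.017,-0.030,0.007,0,0,0],[0,-0.016,-0.028,0.007,0,0,0],[0,-0.012,-0.02,0.005,0,0,0],[0,-0.008,-0.012,0.004,0,0,0]]'; python3 - <<'E'
from h import *
plan([.47379,.16743,.13],Rt(9.7))
P=snap('wrist','w1.png'); np.savez('w1.npz',**P)
E
```

```text
time: 0.98
eef_pos: [0.3645, 0.301, 0.1668]
eef_rot: [[-0.987, -0.162, 0.0], [-0.162, 0.987, 0.0], [-0.0, 0.0, -1.0]]
wrist_force: [1.0, 1.5, 0.1]
grip_width: 0.0852
time: 1.4
eef_pos: [0.4538, 0.1916, 0.1363]
eef_rot: [[-0.988, -0.158, -0.0], [-0.158, 0.988, -0.002], [0.001, -0.002, -1.0]]
wrist_force: [0.9, 0.2, 0.2]
grip_width: 0.0855
t 1.4 pos [0.4538 0.1916 0.1363] turn [-0.13 -0.04 -0.63] shift now-frame [-0.0159 -0.027   0.0064] shift final-frame [-0.0156 -0.0272  0.0063] F [0.9 0.2 0.2] w 0.0855
```

View pics/w1.png

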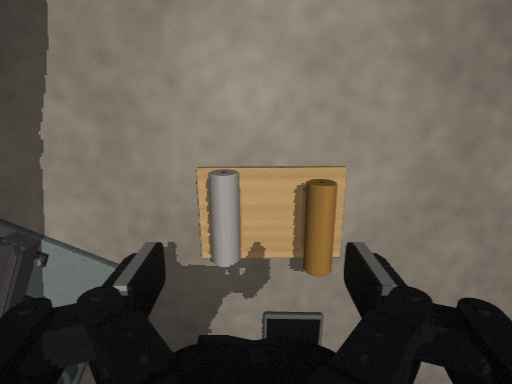

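```bash
python3 - <<'E'
from h import *
crop('raw_w1.png','w1c.png',(190,150,360,290),4)
E
```

```text
(no output)
```

View pics/w1c.png

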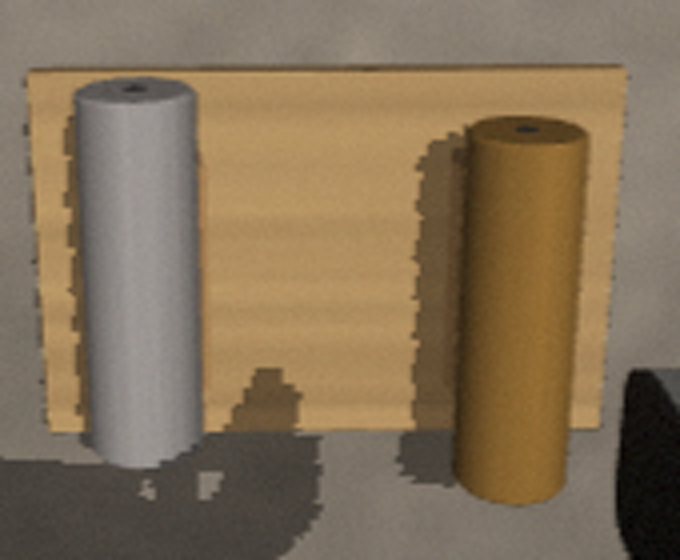

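```bash
cat > fitw.py <<'E'
from fit import *
P=dict(np.load('w1.npz'))
sil['W']=(P,(190,150),4,[(75,95),(85,430),(197,95),(204,430),(136,77),(140,468)])
o=[(P,(190,150),4,(27,70),(-.05,-.075,.008)),(P,(190,150),4,(626,66),(-.05,.075,.008)),(P,(190,150),4,(603,430),(.05,.075,.008)),(P,(190,150),4,(48,431),(.05,-.075,.008))]
r=least_squares(res,[.5,.1,0.1],args=(o,)); print('rackW',r.x[:2],np.degrees(r.x[2]),np.round(r.fun,1))
r=least_squares(sres,[.5,.17,.16],args=('W',),diff_step=1e-3); print('aluW',r.x[:2],np.degrees(r.x[2]),np.round(r.fun,1))
E
python3 fitw.py | tail -2
```

```text
rackW [0.49163399 0.21479143] 9.513642356455476 [-0.3  0.3  0.8  0.2 -0.7 -0.6  0.1  0.1]
aluW [0.49284177 0.16883324] 8.856018579525994 [ 0.1 -0.7  0.1 -0.7  0.5  0.6]
```

```bash
python3 -m handwheel '[[0,-0.010,-0.014,0,0,0,-0.4],[0,-0.005,-0.013,0,0,0,0],[0,0,0,0.01,0,0,0],[0,0,0,0,0,0,0]]'; python3 - <<'E'
from h import *
plan([.4735,.1669,.036],Rt(9.5))
E
```

```text
time: 1.78
eef_pos: [0.471, 0.1704, 0.1261]
eef_rot: [[-0.986, -0.168, -0.002], [-0.168, 0.986, -0.001], [0.002, -0.001, -1.0]]
wrist_force: [-0.8, 0.4, -0.8]
grip_width: 0.0853
t 1.78 pos [0.471  0.1704 0.1261] turn [-0.03 -0.11  0.16] shift now-frame [-0.0021 -0.0038  0.0901] shift final-frame [-0.0019 -0.0038  0.0901] F [-0.8  0.4 -0.8] w 0.0853
```

```bash
python3 -m handwheel '[[0,-0.002,-0.0035,0.025,0,0,0],[0,0,0,0.025,0,0,0],[0,0,0,0.02,0,0,0],[0,0,0,0.01,0,0,0],[0,0,0,0,0,0,0]]'; python3 - <<'E'
from h import *
plan([.4735,.1669,.036],Rt(9.5))
E
```

```text
time: 2.2
eef_pos: [0.4721, 0.1687, 0.0454]
eef_rot: [[-0.985, -0.171, -0.004], [-0.171, 0.985, -0.001], [0.004, -0.001, -1.0]]
wrist_force: [-1.0, 0.9, -0.5]
grip_width: 0.0856
t 2.2 pos [0.4721 0.1687 0.0454] turn [-0.03 -0.23  0.36] shift now-frame [-0.0011 -0.002   0.0093] shift final-frame [-0.0011 -0.002   0.0094] F [-1.   0.9 -0.5] w 0.0856
```

```bash
python3 -m handwheel '[[0,-0.001,-0.002,0.009,0,-0.2,0.3],[0,0,0,0,0,0,0]]'; python3 - <<'E'
from h import *
plan([.4735,.1669,.036],Rt(9.5))
P=snap('wrist','w2.png')
E
```

```text
time: 2.37
eef_pos: [0.4749, 0.1668, 0.0379]
eef_rot: [[-0.986, -0.165, 0.003], [-0.165, 0.986, 0.0], [-0.003, -0.0, -1.0]]
wrist_force: [-0.5, -0.1, -0.7]
grip_width: 0.0852
t 2.37 pos [0.4749 0.1668 0.0379] turn [-0.01  0.15 -0.02] shift now-frame [0.0013 0.0004 0.0019] shift final-frame [0.0013 0.0004 0.0019] F [-0.5 -0.1 -0.7] w 0.0852
```

View pics/w2.png

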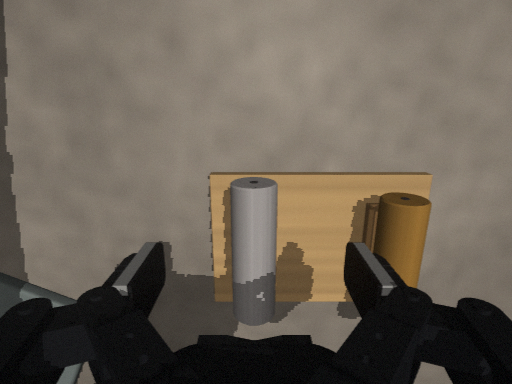

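```bash
python3 -m handwheel '[[0,0,0,0.002,0,0,0],[1,0,0,0,0,0,0],[1,0,0,0,0,0,0],[1,0,0,0,0,0,0],[1,0,0,0,0,0,0]]';python3 -m handwheel '[[1,0,0,0,0,0,0],[1,0,0,0,0,0,0],[1,0,0,0,0,0,0],[1,0,0,0,0,0,0],[1,0,0,0,0,0,0]]'
```

```text
time: 2.83
eef_pos: [0.4756, 0.1664, 0.0364]
eef_rot: [[-0.986, -0.164, 0.004], [-0.164, 0.986, 0.001], [-0.004, 0.0, -1.0]]
wrist_force: [0.4, -0.4, 0.3]
grip_width: 0.0391
time: 3.25
eef_pos: [0.4754, 0.1663, 0.0361]
eef_rot: [[-0.986, -0.164, 0.003], [-0.164, 0.986, 0.001], [-0.003, 0.0, -1.0]]
wrist_force: [-0.3, 0.0, 0.6]
grip_width: -0.0005
```

```bash
python3 - <<'E'
from h import *
P=snap('wrist','w3.png');snap('side','d3.png',(150,80,320,220),4)
E
```

```text
(no output)
```

View pics/w3.png

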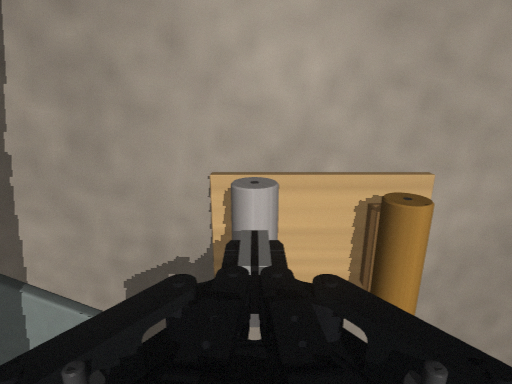

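View pics/d3.png

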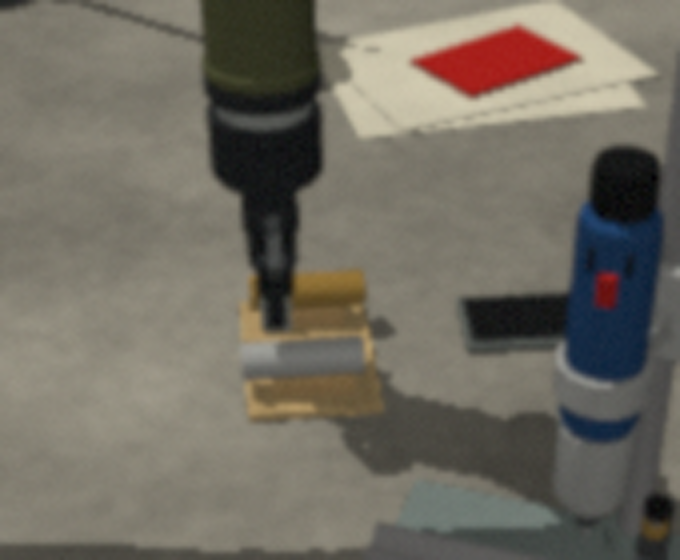

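```bash
python3 - <<'E'
from h import *
PD=arm.camera_params('side');PS=arm.camera_params('scene')
for z in(.025,.036,.05,.06): print(z,proj(PD,[.4754,.1663,z]),proj(PS,[.4754,.1663,z]))
snap('scene','s3.png',(260,80,400,190),5)
P=arm.camera_params('wrist');s=arm.observe()
c=-P['R'].T@P['t'];print('cam in tool',s['eef_rot'].T@(c-s['eef_pos']))
E
```

```text
0.025 [219.04957911 172.02645863] [310.47495838 146.39320685]
0.036 [218.89074242 169.00280869] [310.98667698 143.41670198]
0.05 [218.68572224 165.0999999 ] [311.6504168  139.55593775]
0.06 [218.53727592 162.27414342] [312.13329246 136.74720308]
cam in tool [ 0.07306139 -0.00076618 -0.16954357]
```

View pics/s3.png

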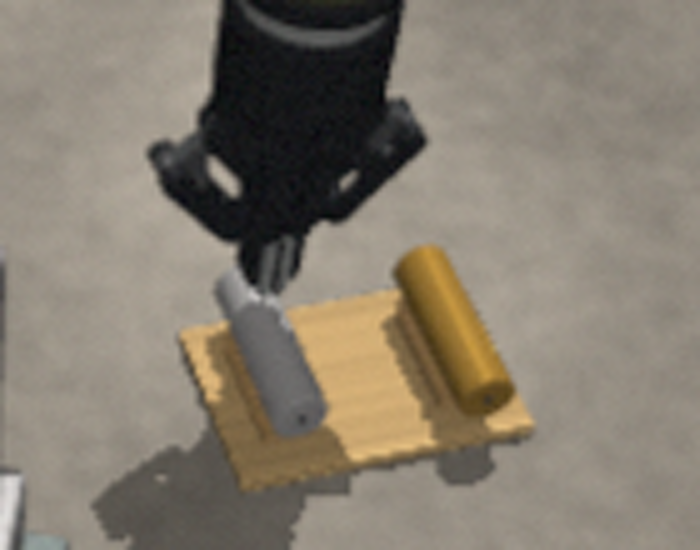

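```bash
python3 - <<'E'
from h import *
PD=arm.camera_params('side');PS=arm.camera_params('scene')
print(tri(PS,(314.4,138.4),PD,(218.7,162)))
crop('raw_d3.png','d3c.png',(190,120,260,190),10)
E
```

```text
[0.47583056 0.17258049 0.05541641]
```

View pics/d3c.png

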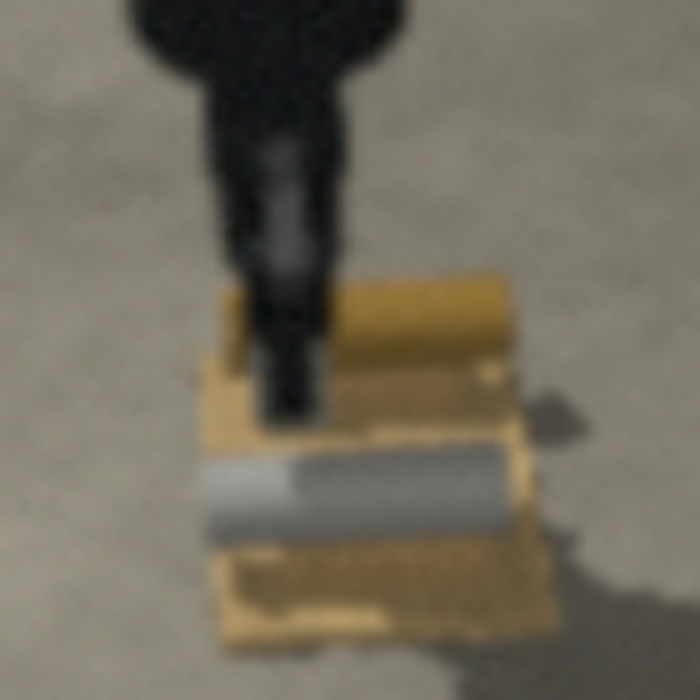

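```bash
python3 - <<'E'
from h import *
P=arm.camera_params('wrist');s=arm.observe();R0=s['eef_rot']
K=P['camera_matrix'];c=R0.T@(-P['R'].T@P['t']-s['eef_pos'])
for v in (231,240,270):
    d=R0.T@(P['R'].T@np.linalg.solve(K,[254,v,1.]))
    for x in(-.011,0,.011): print(v,x,(c+d*(x-c[0])/d[0]).round(4))
crop('raw_w3.png','w3c.png',(200,170,310,290),6)
snap('side','d4.png',(190,120,260,190),10)
E
```

```text
231 -0.011 [-0.011  -0.0006  0.0182]
231 0 [ 0.     -0.0006 -0.0064]
231 0.011 [ 0.011  -0.0006 -0.031 ]
240 -0.011 [-0.011  -0.0006  0.0045]
240 0 [-0.     -0.0006 -0.0182]
240 0.011 [ 0.011  -0.0006 -0.041 ]
270 -0.011 [-0.011  -0.0006 -0.0305]
270 0 [ 0.     -0.0007 -0.0487]
270 0.011 [ 0.011  -0.0007 -0.0669]
```

View pics/w3c.png

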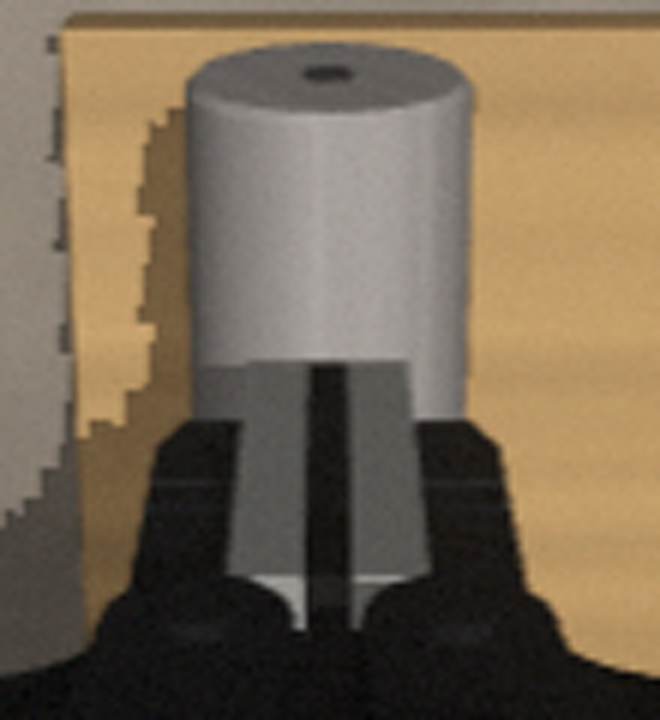

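```bash
python3 -m handwheel '[[0,0,0,0,0,0,0],[0,0,0,0,0,0,0],[0,0,0,0,0,0,0],[0,0,0,0,0,0,0],[0,0,0,0,0,0,0]]';python3 -m handwheel '[[0,0,0,0,0,0,0],[0,0,0,0,0,0,0],[0,0,0,0.012,0,0,0],[0,0,0,0.012,0,0,0],[0,0,0,0,0,0,0]]'; python3 - <<'E'
from h import *
plan([.4735,.1669,.009],Rt(9.5))
P=snap('wrist','w4.png');snap('side','d5.png',(190,120,260,190),10)
E
```

```text
time: 3.87
eef_pos: [0.4754, 0.1663, 0.0361]
eef_rot: [[-0.986, -0.164, 0.003], [-0.164, 0.986, 0.001], [-0.003, 0.0, -1.0]]
wrist_force: [0.4, -0.1, 0.1]
grip_width: 0.0604
time: 4.28
eef_pos: [0.4745, 0.166, 0.0107]
eef_rot: [[-0.986, -0.164, 0.001], [-0.164, 0.986, -0.0], [-0.001, -0.001, -1.0]]
wrist_force: [0.2, -1.1, -0.4]
grip_width: 0.0853
t 4.28 pos [0.4745 0.166  0.0107] turn [-0.04  0.06 -0.04] shift now-frame [0.0009 0.001  0.0017] shift final-frame [0.0009 0.001  0.0017] F [ 0.2 -1.1 -0.4] w 0.0853
```

View pics/d5.png

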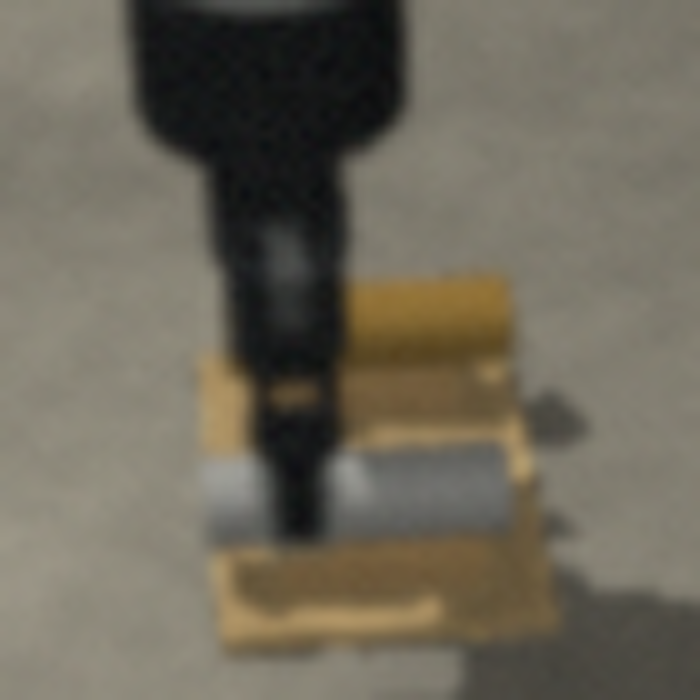

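View pics/w4.png

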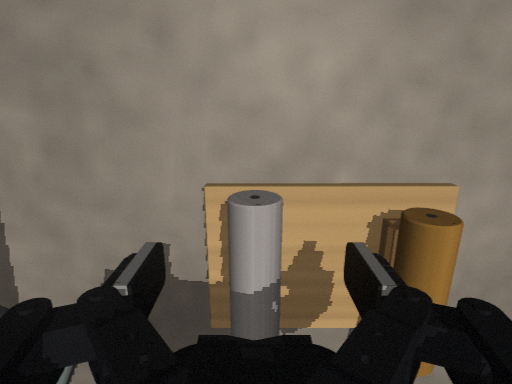

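```bash
python3 - <<'E'
from h import *
PD=arm.camera_params('side')
for y in(.108,.12): 
  for z in(.02,.03,.04,.05): print(y,z,proj(PD,[.475,y,z]))
E
```

```text
0.108 0.02 [216.86905941 185.51641944]
0.108 0.03 [216.70633843 182.74005773]
0.108 0.04 [216.54170549 179.93107382]
0.108 0.05 [216.37512668 177.08888935]
0.12 0.02 [217.31929068 182.93674386]
0.12 0.03 [217.16057819 180.16935701]
0.12 0.04 [217.00001699 177.36973511]
0.12 0.05 [216.83757458 174.53731163]
```

```bash
python3 -m handwheel '[[0.5,0.001,0.001,0.008,0,0,0],[0.5,0,0,0,0,0,0],[0.5,0,0,0,0,0,0],[0.5,0,0,0,0,0,0],[0.5,0,0,0,0,0,0]]'; python3 - <<'E'
from h import *
P=snap('scene','s6.png',(290,115,380,185),8);snap('side','d6.png',(190,120,260,190),10)
E
```

```text
time: 4.8
eef_pos: [0.4745, 0.1672, 0.0043]
eef_rot: [[-0.986, -0.164, 0.004], [-0.164, 0.986, 0.001], [-0.004, 0.0, -1.0]]
wrist_force: [0.5, 0.1, -0.9]
grip_width: 0.0425
```

View pics/d6.png

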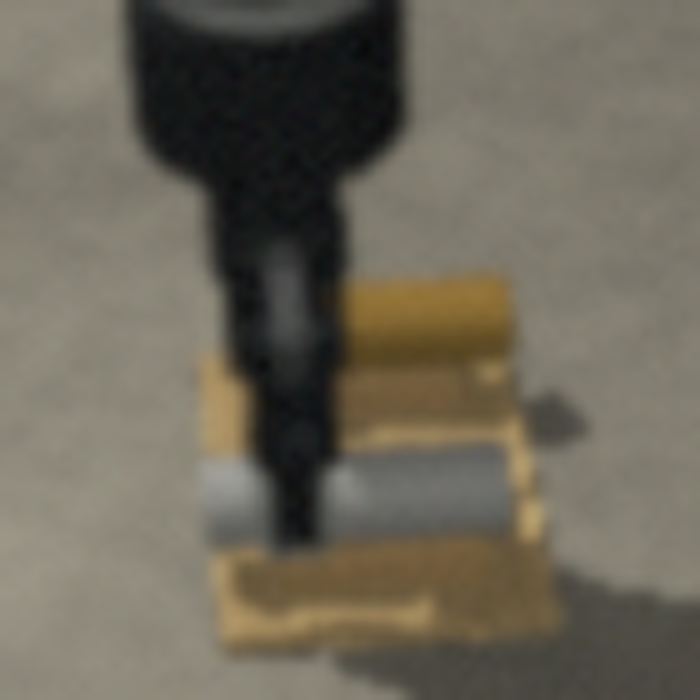

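View pics/s6.png

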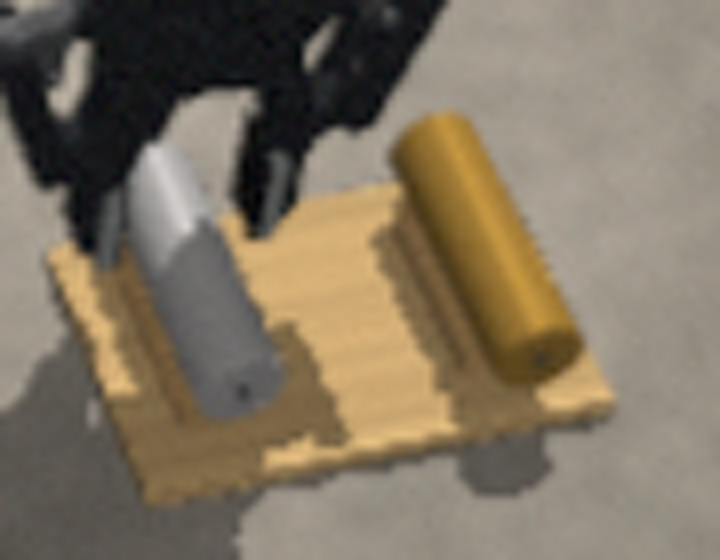

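```bash
python3 - <<'E'
from h import *
PD=arm.camera_params('side');PS=arm.camera_params('scene')
print(tri(PS,(303.1,148.1),PD,(219.5,174.5)))
for z in(.02,.03,.04): print(z,proj(PS,[.475+.0035,.167-.023,z]),proj(PS,[.475-.0035,.167+.023,z]))
E
```

```text
[0.48009548 0.14755297 0.02796863]
0.02 [301.45883093 149.23183111] [319.48551392 145.9578617 ]
0.03 [301.85510288 146.55182369] [320.01473564 143.27003053]
0.04 [302.25741214 143.83098556] [320.55196936 140.54150769]
```

```bash
python3 -m handwheel '[[1,0,0,0,0,0,0],[1,0,0,0,0,0,0],[1,0,0,0,0,0,0],[1,0,0,0,0,0,0]]';python3 -m handwheel '[[1,0,0,0,0,0,0],[1,0,0,0,0,0,0]]'
```

```text
time: 5.23
eef_pos: [0.4744, 0.1663, 0.0045]
eef_rot: [[-0.987, -0.163, 0.004], [-0.163, 0.987, -0.001], [-0.004, -0.001, -1.0]]
wrist_force: [-0.3, -0.7, 6.0]
grip_width: 0.0258
time: 5.4
eef_pos: [0.4744, 0.1663, 0.0045]
eef_rot: [[-0.987, -0.163, 0.004], [-0.163, 0.987, -0.001], [-0.003, -0.001, -1.0]]
wrist_force: [-0.8, -2.4, 5.6]
grip_width: 0.0257
```

```bash
python3 - <<'E'
from h import *
P=snap('scene','s7.png',(290,115,380,185),8);snap('side','d7.png',(190,120,260,190),10)
E
```

```text
(no output)
```

View pics/d7.png

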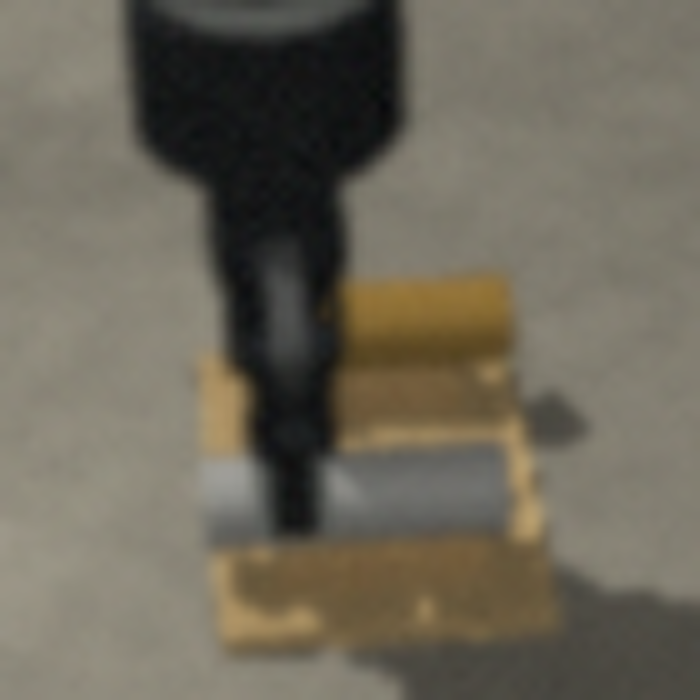

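View pics/s7.png

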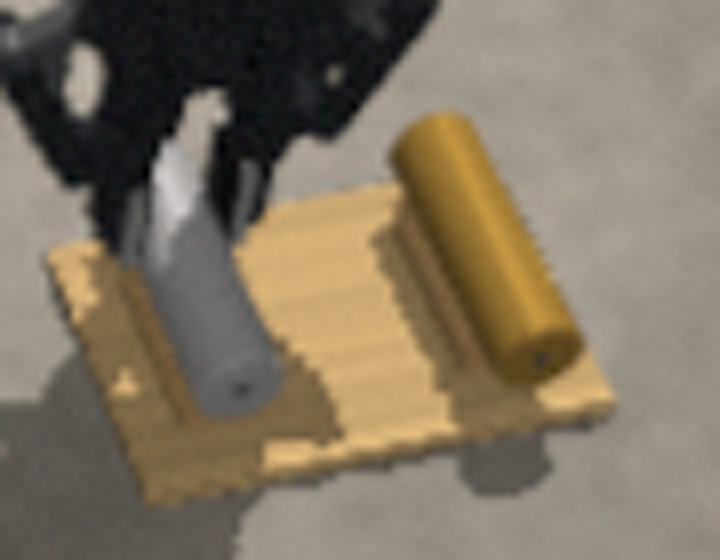

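```bash
python3 -m handwheel '[[0.5,0,0,0,0,0,0],[0.5,0,0,0,0,0,0],[0.5,0,0,0.007,0,0,0],[0.5,0,0,0,0,0,0],[1,0,0,0,0,0,0]]';python3 -m handwheel '[[1,0,0,0,0,0,0],[1,0,0,0,0,0,0],[1,0,0,0,0,0,0],[1,0,0,0,0,0,0]]'
```

```text
time: 5.92
eef_pos: [0.4739, 0.1672, -0.0035]
eef_rot: [[-0.986, -0.164, 0.002], [-0.164, 0.986, 0.0], [-0.002, -0.0, -1.0]]
wrist_force: [0.2, 1.2, 0.4]
grip_width: 0.0316
time: 6.25
eef_pos: [0.474, 0.1663, -0.003]
eef_rot: [[-0.987, -0.163, 0.003], [-0.163, 0.987, -0.001], [-0.003, -0.001, -1.0]]
wrist_force: [0.4, -2.8, 0.3]
grip_width: 0.0263
```

```bash
python3 -m handwheel '[[1,0,0,-0.01,0,0,0],[1,0,0,-0.02,0,0,0],[1,0,0,-0.03,0,0,0],[1,0,0,-0.03,0,0,0],[1,0,0,-0.02,0,0,0]]'; python3 - <<'E'
from fit import *
q=[.685,-.068,np.radians(-15)]
for p in((127,432),(150,404)):
    X=onz(PD,un((210,110),4,p),.045)-[q[0],q[1],0]; c,s=np.cos(q[2]),np.sin(q[2])
    print('entry in stand',c*X[0]+s*X[1],-s*X[0]+c*X[1])
E
```

```text
time: 6.67
eef_pos: [0.4748, 0.1684, 0.1101]
eef_rot: [[-0.986, -0.165, 0.006], [-0.165, 0.986, 0.003], [-0.007, 0.002, -1.0]]
wrist_force: [1.1, 1.0, -1.1]
grip_width: 0.0256
stand [ 0.68488415 -0.06813709] -14.979036644956821 [-0.1 -0.7  1.5  2.7 -1.5  0.3 -2.6 -1.2 -1.  -0.4 -0.5  0.7  0.9 -0.3]
stand [ 0.68264063 -0.06788206] -15.061965540029469 [-0.  -1.5  1.4  1.7 -1.4 -0.8]
stand [ 0.68684422 -0.06828583] -14.94685953584324 [-1.9 -1.1 -0.2 -0.3  0.4  0.8  1.6 -0.3]
rack [0.49352236 0.21450797] 9.726979264832238 [-0.8 -0.3 -0.4  0.6  0.1  0.   0.2 -1.1 -0.3 -1.1]
rack [0.49324371 0.21550975] 9.562806250217253 [-0.4 -0.5 -0.1  0.4  0.5 -0. ]
rack [0.49362253 0.20931161] 10.072173234839019 [ 0.3 -0.1 -0.3  0. ]
alu SD [0.4935715 0.1707611] 8.603576439635333 [ 0.3  0.5 -0.   0.3  0.   0.7  0.7  0.1  0.5  0.5  0.5  0.1  0.2  0.3]
alu S [0.49163023 0.17065682] 0.0 [-2.2  1.9  1.8 -2.3  0.2 -0.2]
alu D [0.49538218 0.1700243 ] 0.0 [ 0.6  0.6  0.4  1.4 -0.6  0.3 -0.8  1.5]
entry in stand -0.13146311657561588 -0.01546413640258951
entry in stand -0.1257254866817202 0.013629132538199727
```

```bash
python3 - <<'E'
from h import *
plan([.585,-.042,.09],Rt(-15))
E
```

```text
t 6.67 pos [0.4748 0.1684 0.1101] turn [ 0.2   0.36 24.48] shift now-frame [-0.0739 -0.2257  0.0201] shift final-frame [-0.1609 -0.1747  0.0201] F [ 1.1  1.  -1.1] w 0.0256
```

```bash
python3 -m handwheel '[[1,-0.009,-0.025,0,0,0,6.1],[1,-0.012,-0.024,0,0,0,6.1],[1,-0.014,-0.023,0,0,0,6.1],[1,-0.017,-0.022,0,0,0,6.1],[1,-0.02,-0.022,0,0,0,0]]'; python3 -m handwheel '[[1,-0.02,-0.022,0.004,0,0,0],[1,-0.02,-0.022,0.004,0,0,0],[1,-0.014,-0.015,0.004,0,0,0],[1,-0.007,-0.008,0.004,0,0,0],[1,0,0,0,0,0,0]]';python3 - <<'E'
from h import *
plan([.585,-.042,.09],Rt(-15))
P=snap('wrist','w8.png'); np.savez('w8.npz',**P)
E
```

```text
time: 7.08
eef_pos: [0.5411, 0.0467, 0.1083]
eef_rot: [[-0.965, 0.261, 0.005], [0.261, 0.965, 0.002], [-0.004, 0.004, -1.0]]
wrist_force: [-0.0, 0.4, -1.3]
grip_width: 0.0258
time: 7.5
eef_pos: [0.5825, -0.037, 0.0909]
eef_rot: [[-0.965, 0.262, 0.004], [0.262, 0.965, -0.0], [-0.004, 0.001, -1.0]]
wrist_force: [-1.0, 0.3, -2.0]
grip_width: 0.0259
t 7.5 pos [ 0.5825 -0.037   0.0909] turn [ 0.04  0.21 -0.21] shift now-frame [-0.0038 -0.0041  0.0009] shift final-frame [-0.0037 -0.0041  0.0009] F [-1.   0.3 -2. ] w 0.0259
```

View pics/w8.png

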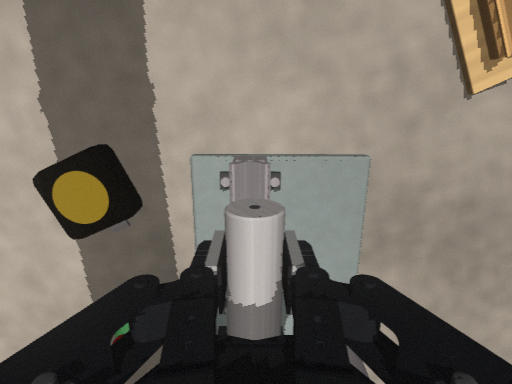

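```bash
python3 - <<'E'
from h import *
crop('raw_w8.png','w8c.png',(180,140,380,240),4)
E
```

```text
(no output)
```

View pics/w8c.png

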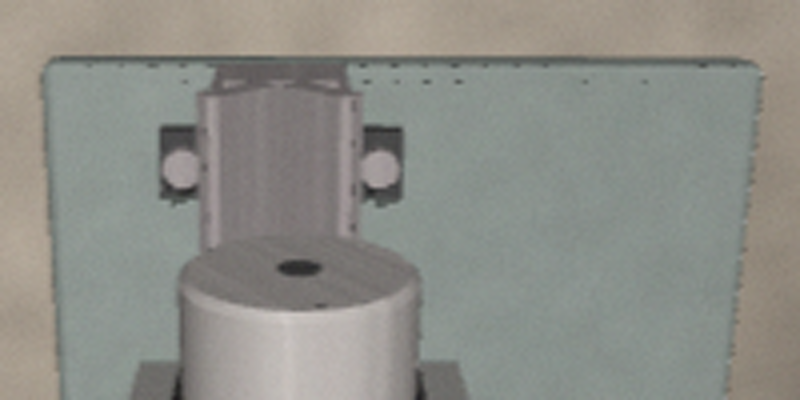

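```bash
python3 - <<'E' | tail -12
from fit import *
P=dict(np.load('w8.npz')); c0=(180,140)
L=onz(P,un(c0,4,(44,64)),.012);Rr=onz(P,un(c0,4,(759,64)),.012)
print(L,Rr,np.linalg.norm(L-Rr),'yaw',np.degrees(np.arctan2(Rr[1]-L[1],Rr[0]-L[0]))-90)
a=onz(P,un(c0,4,(198,95)),.045);b=onz(P,un(c0,4,(362,95)),.045);m=(a+b)/2
print('rail corners',a,b,np.linalg.norm(a-b),'mid',m)
a2=onz(P,un(c0,4,(203,245)),.045);b2=onz(P,un(c0,4,(357,240)),.045);m2=(a2+b2)/2
print('w2',np.linalg.norm(a2-b2),'axis yaw',np.degrees(np.arctan2(*(m2-m)[1::-1])))
yaw=np.radians(-15);ax=np.array([np.cos(yaw),np.sin(yaw)]);n=np.array([-ax[1],ax[0]])
for nm,q in(('L',L),('R',Rr),('m',m),('stand',np.array([.685,-.068]))): print(nm,'along',q[:2]@ax-.6,'lat',q[:2]@n)
s=arm.observe();print('tcp lat',s['eef_pos'][:2]@n)
h=onz(P,un(c0,4,(298,268)),s['eef_pos'][2]+.0368);print('hole',h,'along',h[:2]@ax-.6,'lat',h[:2]@n,'tcp along',s['eef_pos'][:2]@ax-.6)
E
```

```text
alu SD [0.4935715 0.1707611] 8.603576439635333 [ 0.3  0.5 -0.   0.3  0.   0.7  0.7  0.1  0.5  0.5  0.5  0.1  0.2  0.3]
alu S [0.49163023 0.17065682] 0.0 [-2.2  1.9  1.8 -2.3  0.2 -0.2]
alu D [0.49538218 0.1700243 ] 0.0 [ 0.6  0.6  0.4  1.4 -0.6  0.3 -0.8  1.5]
[ 0.54116507 -0.08039931  0.012     ] [0.57968495 0.06118342 0.012     ] 0.14672917024136833 yaw -15.219860443016614
rail corners [ 0.54978018 -0.04738945  0.045     ] [ 0.55749647 -0.019033    0.045     ] 0.029387577241309797 mid [ 0.55363833 -0.03321122  0.045     ]
w2 0.028627690856709298 axis yaw -15.464255611085653
L along -0.05646580724602457 lat 0.06240406215573606
R along -0.05590276645180148 lat 0.20913215212076114
m along -0.05663074278314406 lat 0.11121256556905502
stand along 0.07925888607498333 lat 0.11160808970757005
tcp lat 0.11745224991902557
hole [ 0.55739059 -0.03103898  0.12801968] along -0.05356855300890717 lat 0.11428194634304191 tcp along -0.02929842235455038
```

```bash
python3 -m handwheel '[[1,-0.004,-0.004,0,0,0.2,-0.1],[1,0,0,0,0,0,0],[1,0,0,0,0,0,0]]'; python3 - <<'E'
from h import *
plan([.5863,-.0411,.017],Rt(-15.1))
E
```

```text
time: 7.8
eef_pos: [0.5848, -0.0376, 0.0917]
eef_rot: [[-0.967, 0.255, 0.0], [0.255, 0.967, 0.002], [0.0, 0.002, -1.0]]
wrist_force: [0.8, -0.1, -1.8]
grip_width: 0.0261
t 7.8 pos [ 0.5848 -0.0376  0.0917] turn [ 0.14 -0.01  0.35] shift now-frame [-0.0024 -0.0032  0.0747] shift final-frame [-0.0024 -0.003   0.0747] F [ 0.8 -0.1 -1.8] w 0.0261
```

```bash
python3 -m handwheel '[[1,-0.002,-0.003,0.025,0,0,0.3],[1,0,0,0.02,0,0,0],[1,0,0,0.005,0,0,0],[1,0,0,0,0,0,0]]'; python3 - <<'E'
from h import *
plan([.5863,-.0411,.017],Rt(-15.1))
E
```

```text
time: 8.13
eef_pos: [0.5844, -0.0413, 0.0402]
eef_rot: [[-0.966, 0.26, -0.003], [0.26, 0.966, 0.002], [0.004, 0.001, -1.0]]
wrist_force: [0.2, 0.7, -2.0]
grip_width: 0.0258
t 8.13 pos [ 0.5844 -0.0413  0.0402] turn [ 0.06 -0.22  0.03] shift now-frame [-0.0018  0.0007  0.0232] shift final-frame [-0.0018  0.0007  0.0232] F [ 0.2  0.7 -2. ] w 0.0258
```

Blank bottom now about 22 mm above seat. Look before lowering.

```bash
python3 - <<'E'
from h import *
P=snap('wrist','w9.png',(170,130,390,300),3); np.savez('w9.npz',**P)
snap('side','d9.png',(220,150,340,260),6)
E
```

```text
(no output)
```

View pics/w9.png

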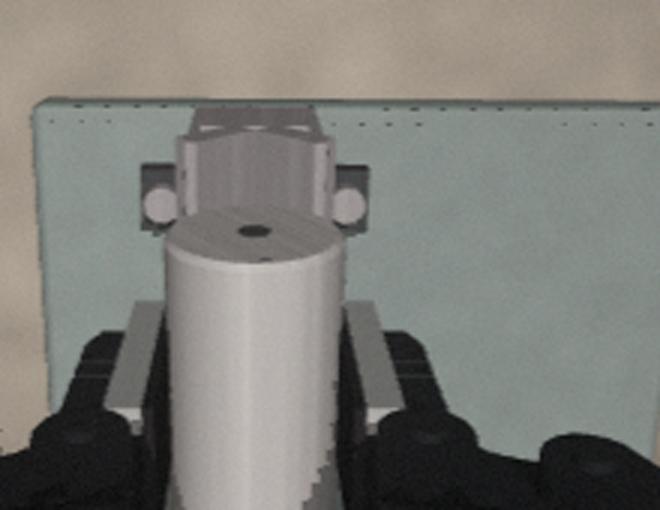

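View pics/d9.png

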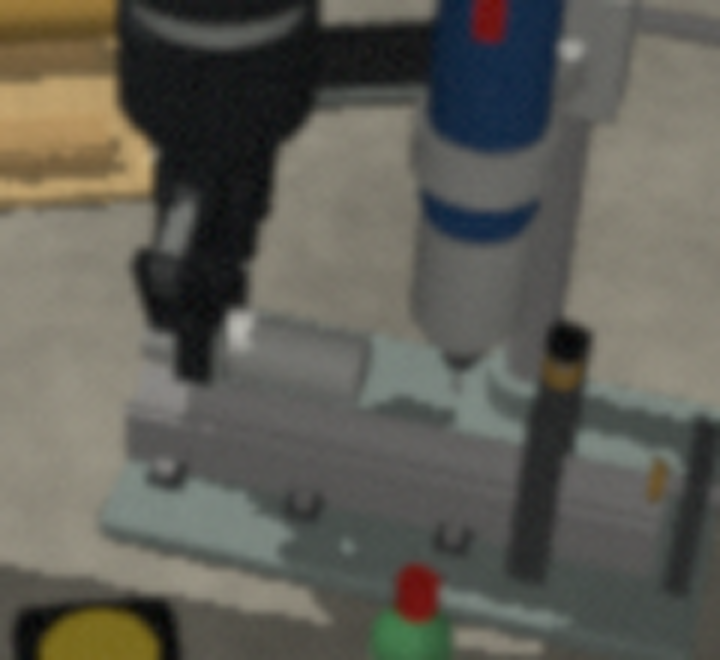

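```bash
python3 -m handwheel '[[1,0,0,0.008,0,0,0],[1,0,0,0.006,0,0,0],[1,0,0,0.004,0,0,0],[1,0,0,0,0,0,0]]';  python3 -m handwheel '[[1,0,0,0.002,0,0,0],[1,0,0,0,0,0,0]]'
```

```text
time: 8.57
eef_pos: [0.5853, -0.0425, 0.0226]
eef_rot: [[-0.965, 0.262, -0.001], [0.262, 0.965, 0.001], [0.002, 0.001, -1.0]]
wrist_force: [-0.1, 0.4, -0.9]
grip_width: 0.0265
time: 8.73
eef_pos: [0.5859, -0.0424, 0.0211]
eef_rot: [[-0.965, 0.262, -0.0], [0.262, 0.965, 0.002], [0.001, 0.001, -1.0]]
wrist_force: [0.6, -0.0, -0.9]
grip_width: 0.0258
```

```bash
python3 -m handwheel '[[1,0,0,0.002,0,0,0],[1,0,0,0,0,0,0]]';  python3 -m handwheel '[[1,0,0,0.0015,0,0,0],[1,0,0,0,0,0,0]]'
```

```text
time: 8.9
eef_pos: [0.5859, -0.0424, 0.0192]
eef_rot: [[-0.965, 0.262, 0.0], [0.262, 0.965, 0.002], [0.0, 0.002, -1.0]]
wrist_force: [0.3, -0.1, -0.9]
grip_width: 0.0259
time: 9.07
eef_pos: [0.586, -0.0423, 0.0177]
eef_rot: [[-0.965, 0.261, 0.0], [0.261, 0.965, 0.002], [0.0, 0.002, -1.0]]
wrist_force: [-0.6, 0.7, -0.9]
grip_width: 0.0266
```

```bash
python3 -m handwheel '[[1,0,0,0.001,0,0,0],[1,0,0,0,0,0,0]]';  python3 -m handwheel '[[1,0,0,0.001,0,0,0],[1,0,0,0,0,0,0]]'
```

```text
time: 9.23
eef_pos: [0.5865, -0.0417, 0.0171]
eef_rot: [[-0.965, 0.261, 0.001], [0.261, 0.965, 0.002], [-0.001, 0.003, -1.0]]
wrist_force: [0.4, 1.5, 0.0]
grip_width: 0.026
time: 9.4
eef_pos: [0.5866, -0.0418, 0.017]
eef_rot: [[-0.965, 0.261, 0.002], [0.261, 0.965, 0.002], [-0.001, 0.002, -1.0]]
wrist_force: [-1.9, 2.0, 7.8]
grip_width: 0.0259
```

```bash
python3 -m handwheel '[[1,0,0,-0.001,0,0,0],[0,0,0,0,0,0,0],[0,0,0,0,0,0,0],[0,0,0,0,0,0,0],[0,0,0,0,0,0,0]]'; python3 - <<'E'
from h import *
snap('side','d10.png',(220,150,340,260),6)
P=snap('wrist','w10.png')
E
```

```text
time: 9.82
eef_pos: [0.5858, -0.0427, 0.0166]
eef_rot: [[-0.965, 0.262, -0.0], [0.262, 0.965, 0.001], [0.001, 0.001, -1.0]]
wrist_force: [-0.0, 0.1, -0.4]
grip_width: 0.0732
```

View pics/d10.png

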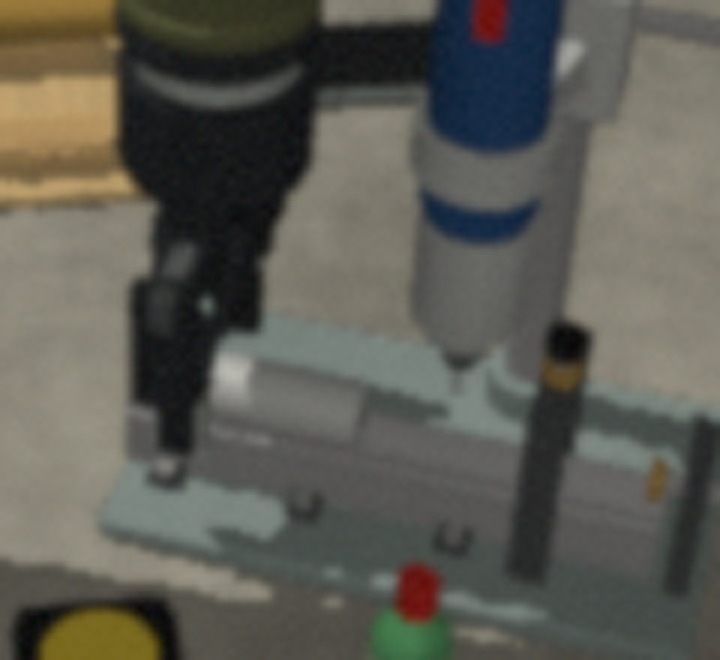

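View pics/w10.png

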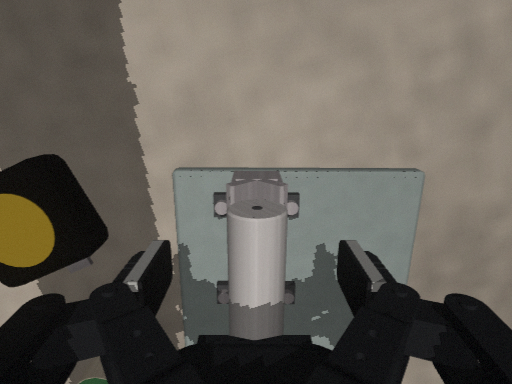

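```bash
python3 -m handwheel '[[0,0,0,-0.02,0,0,0],[0,0,0,-0.03,0,0,0],[0,0,0,-0.035,0,0,0],[0,0.01,0,-0.03,0,0,0],[1,0.025,0,-0.02,0,0,0]]'; python3 - <<'E'
from h import *
a=np.radians(-15.1);ax=np.array([np.cos(a),np.sin(a)]);n=np.array([-ax[1],ax[0]])
p=.5356*ax+.1114*n
print(p);plan([*p,.054],Rt(-15.1,45))
E
```

```text
time: 10.33
eef_pos: [0.5564, -0.0341, 0.1548]
eef_rot: [[-0.965, 0.264, 0.008], [0.264, 0.965, 0.002], [-0.008, 0.004, -1.0]]
wrist_force: [0.6, 0.8, 1.0]
grip_width: 0.0751
[ 0.54612734 -0.03197256]
t 10.33 pos [ 0.5564 -0.0341  0.1548] turn [  0.13 -44.56  -0.28] shift now-frame [ 0.0113 -0.001   0.1007] shift final-frame [ 0.0787 -0.0006  0.0638] F [0.6 0.8 1. ] w 0.0751
```

```bash
python3 -m handwheel '[[1,0.008,0,0,0,-6.4,0],[1,0.008,0,0,0,-6.4,0],[1,0.008,0,0,0,-6.4,0],[1,0,0,0,0,-6.4,0],[1,0,0,0,0,-6.4,0]]';python3 -m handwheel '[[1,0,0,0,0,-6.4,0],[1,0,0,0,0,-6.2,0],[1,0,0,0,0,0,0]]'; python3 - <<'E'
from h import *
plan([0.5461,-.0320,.054],Rt(-15.1,45))
snap('side','d11.png',(170,100,340,260),4)
E
```

```text
time: 10.75
eef_pos: [0.5155, -0.0386, 0.1405]
eef_rot: [[-0.934, 0.267, 0.236], [0.246, 0.962, -0.115], [-0.258, -0.049, -0.965]]
wrist_force: [-0.7, -0.1, -0.0]
grip_width: 0.0123
time: 11.0
eef_pos: [0.5035, -0.0491, 0.1362]
eef_rot: [[-0.93, 0.276, 0.241], [0.245, 0.958, -0.15], [-0.273, -0.081, -0.959]]
wrist_force: [0.2, -0.1, -1.4]
grip_width: -0.0002
t 11.0 pos [ 0.5035 -0.0491  0.1362] turn [ -4.54 -29.15   1.54] shift now-frame [-0.013   0.0348  0.0865] shift final-frame [0.0322 0.0276 0.0841] F [ 0.2 -0.1 -1.4] w -0.0002
```

View pics/d11.png

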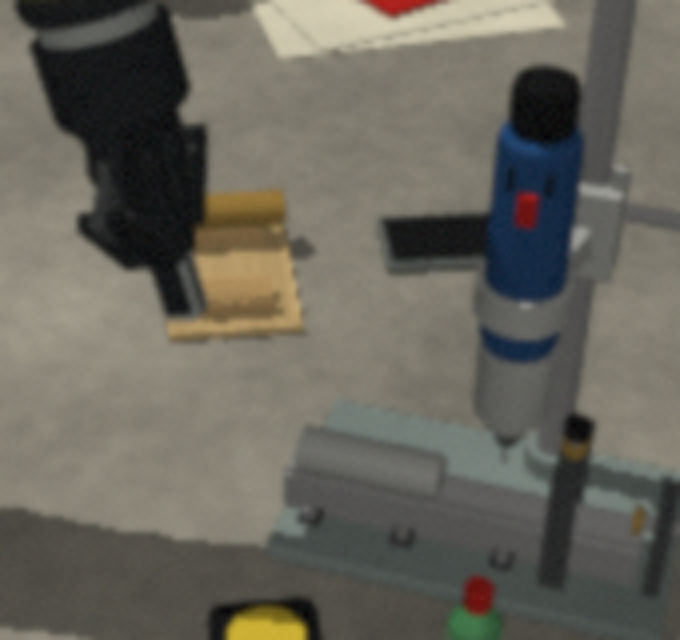

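```bash
python3 - <<'E'
from h import *
print(arm.observe()['qpos'].round(1))
E
```

```text
[ -4.1  34.3  -4.5 129.2  74.5  13.4  -5.6]
```

```bash
python3 -m handwheel '[[1,0,0,-0.02,0,0,0],[1,0,0,-0.02,0,0,0],[1,0,0,0,0,0,0]]' | head -2; python3 -c "
from h import *
print(arm.observe()['qpos'].round(1))"; python3 -m handwheel '[[1,0,0,0,-1.6,0,6.8]]'|tail -5;  python3 -c "
from h import *
print(arm.observe()['qpos'].round(1))"
```

```text
time: 11.3
eef_pos: [0.4963, -0.0423, 0.1775]
[  0.3  29.1 -12.4 128.   58.9  19.8   9.1]
time: 11.38
eef_pos: [0.4972, -0.0413, 0.1761]
eef_rot: [[-0.89, 0.378, 0.256], [0.359, 0.926, -0.12], [-0.282, -0.015, -0.959]]
wrist_force: [0.4, -0.9, 1.0]
grip_width: -0.0001
[  0.5  29.  -10.9 128.6  58.4  16.7   4. ]
```

```bash
cat >> h.py <<'E'
def pl(pos=(0.5461,-.0320,.054),lean=45):
    plan(pos,Rt(-15.1,lean)); print(arm.observe()['qpos'].round(1))
E
python3 -c "
from h import *
pl()"; python3 -m handwheel '[[1,0,0,0,-1,-5,-1],[1,0,0,0,-1,-5,-1],[1,0,0,0,-1,-5,-1]]'|tail -5;  python3 -c "
from h import *
pl()"
```

```text
t 11.38 pos [ 0.4972 -0.0413  0.1761] turn [ -4.41 -28.64  -5.73] shift now-frame [-0.0058  0.0289  0.1285] shift final-frame [0.0546 0.0217 0.118 ] F [ 0.4 -0.9  1. ] w -0.0001
[  0.5  29.  -10.9 128.6  58.4  16.7   4. ]
time: 11.63
eef_pos: [0.4982, -0.0572, 0.1753]
eef_rot: [[-0.868, 0.374, 0.327], [0.334, 0.926, -0.174], [-0.368, -0.042, -0.929]]
wrist_force: [-0.1, -0.6, 0.1]
grip_width: 0.0004
t 11.63 pos [ 0.4982 -0.0572  0.1753] turn [ -5.84 -23.52  -4.49] shift now-frame [0.0114 0.0464 0.1239] shift final-frame [0.0577 0.0368 0.1138] F [-0.1 -0.6  0.1] w 0.0004
[ -2.7  29.2  -7.5 133.2  90.2  16.5 -27.9]
```

Flipping through; continue.

```bash
python3 -m handwheel '[[1,0,0,0,-1.2,-5,-1],[1,0,0,0,-1.2,-5,-1],[1,0,0,0,-1.2,-5,-1],[1,0,0,0,-1.2,-5,-1]]'|tail -5;  python3 -c "
from h import *
pl()"
```

```text
time: 11.97
eef_pos: [0.4897, -0.0666, 0.168]
eef_rot: [[-0.819, 0.327, 0.472], [0.249, 0.943, -0.222], [-0.517, -0.064, -0.853]]
wrist_force: [-0.5, -0.5, -1.7]
grip_width: -0.0001
t 11.97 pos [ 0.4897 -0.0666  0.168 ] turn [ -5.4  -13.9   -0.92] shift now-frame [0.0214 0.0584 0.1162] shift final-frame [0.0485 0.0481 0.1127] F [-0.5 -0.5 -1.7] w -0.0001
[  8.5  34.4 -30.4 144.3 118.7  41.6 -59. ]
```

```bash
python3 -c "
from h import *
pl((.5461,-.032,.13))"; python3 -m handwheel '[[1,-0.005,0.015,0.015,0,0,0],[1,-0.005,0.015,0.015,0,0,0],[1,-0.005,0.015,0.015,0,0,0]]'|tail -5;  python3 -c "
from h import *
pl((.5461,-.032,.13))"
```

```text
t 11.97 pos [ 0.4897 -0.0666  0.168 ] turn [ -5.4  -13.9   -0.92] shift now-frame [-0.0179  0.0536  0.0514] shift final-frame [-0.0053  0.0481  0.059 ] F [-0.5 -0.5 -1.7] w -0.0001
[  8.5  34.4 -30.4 144.3 118.7  41.6 -59. ]
time: 12.22
eef_pos: [0.538, -0.039, 0.1326]
eef_rot: [[-0.821, 0.332, 0.465], [0.254, 0.941, -0.223], [-0.512, -0.065, -0.856]]
wrist_force: [0.7, -0.5, 1.4]
grip_width: 0.0002
t 12.22 pos [ 0.538  -0.039   0.1326] turn [ -5.61 -14.25  -1.11] shift now-frame [-0.0035  0.0094  0.0044] shift final-frame [-0.0024  0.0089  0.0061] F [ 0.7 -0.5  1.4] w 0.0002
[  4.6  40.6 -29.1 137.5 116.3  42.9 -57.1]
```

```bash
python3 -m handwheel '[[1,-0.001,0.003,0.001,-1.9,-4.8,-0.4],[1,-0.001,0.003,0.001,-1.9,-4.8,-0.4],[1,-0.001,0.003,0.001,-1.9,-4.8,-0.4],[1,0,0,0,0,0,0]]'|tail -5;  python3 -c "
from h import *
pl((.5461,-.032,.13))
snap('side','d12.png',(170,100,340,260),4)
"
```

```text
time: 12.55
eef_pos: [0.5438, -0.0199, 0.1171]
eef_rot: [[-0.758, 0.257, 0.599], [0.183, 0.966, -0.184], [-0.626, -0.03, -0.779]]
wrist_force: [0.1, 0.0, -0.3]
grip_width: -0.0001
t 12.55 pos [ 0.5438 -0.0199  0.1171] turn [-1.15 -6.24  1.29] shift now-frame [-0.012  -0.0115 -0.0065] shift final-frame [-0.0129 -0.0111 -0.0053] F [ 0.1  0.  -0.3] w -0.0001
[ 13.   53.9 -52.  145.4 121.8  73.  -61.6]
```

View pics/d12.png

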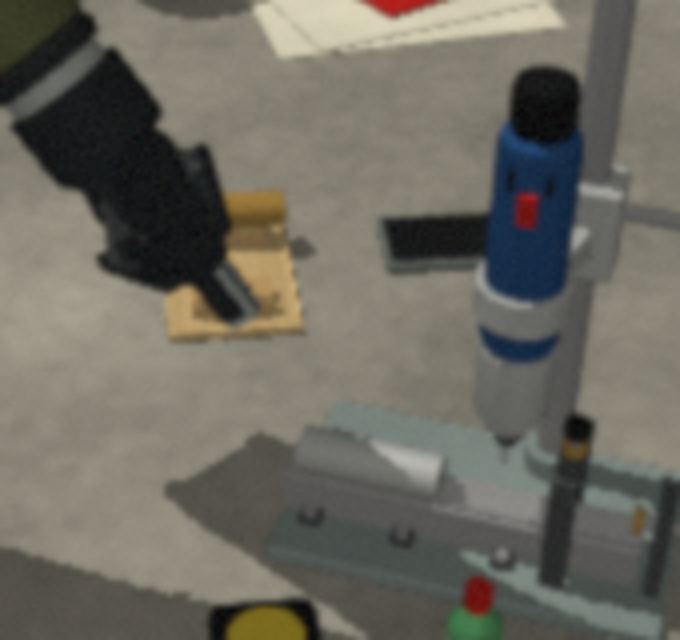

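```bash
python3 -m handwheel '[[1,-0.008,-0.008,0,0,0,0],[1,-0.004,-0.003,0,0,0,0],[1,0,0,0,0,0,0]]'|tail -5;  python3 -c "
from h import *
pl((.5402,-.0303,.06),40)
"
```

```text
time: 12.85
eef_pos: [0.5533, -0.039, 0.1328]
eef_rot: [[-0.748, 0.265, 0.608], [0.181, 0.963, -0.197], [-0.638, -0.037, -0.769]]
wrist_force: [0.4, -0.9, 0.3]
grip_width: -0.0002
t 12.85 pos [ 0.5533 -0.039   0.1328] turn [-1.83 -0.3   1.15] shift now-frame [0.0579 0.0076 0.0462] shift final-frame [0.0582 0.005  0.0461] F [ 0.4 -0.9  0.3] w -0.0002
[ 15.5  51.1 -50.6 144.3 122.6  69.8 -59.2]
```

```bash
python3 -m handwheel '[[1,0.015,0.002,0.012,-0.6,0,0.4],[1,0.015,0.002,0.012,-0.6,0,0.4],[1,0.015,0.001,0.012,-0.6,0,0.4],[1,0.012,0,0.01,0,0,0],[1,0,0,0,0,0,0]]'|tail -5;  python3 -c "
from h import *
pl((.5402,-.0303,.06),40)
snap('side','d13.png',(200,140,320,260),6)
"
```

```text
time: 13.27
eef_pos: [0.5413, -0.027, 0.0552]
eef_rot: [[-0.757, 0.257, 0.601], [0.2, 0.966, -0.161], [-0.622, -0.002, -0.783]]
wrist_force: [-0.5, 0.2, -0.8]
grip_width: -0.0
t 13.27 pos [ 0.5413 -0.027   0.0552] turn [ 0.05 -1.53  0.25] shift now-frame [-0.0028 -0.0035 -0.0039] shift final-frame [-0.0029 -0.0035 -0.0038] F [-0.5  0.2 -0.8] w -0.0
[ 22.2  74.2 -70.5 146.6 122.   96.2 -52.1]
```

View pics/d13.png

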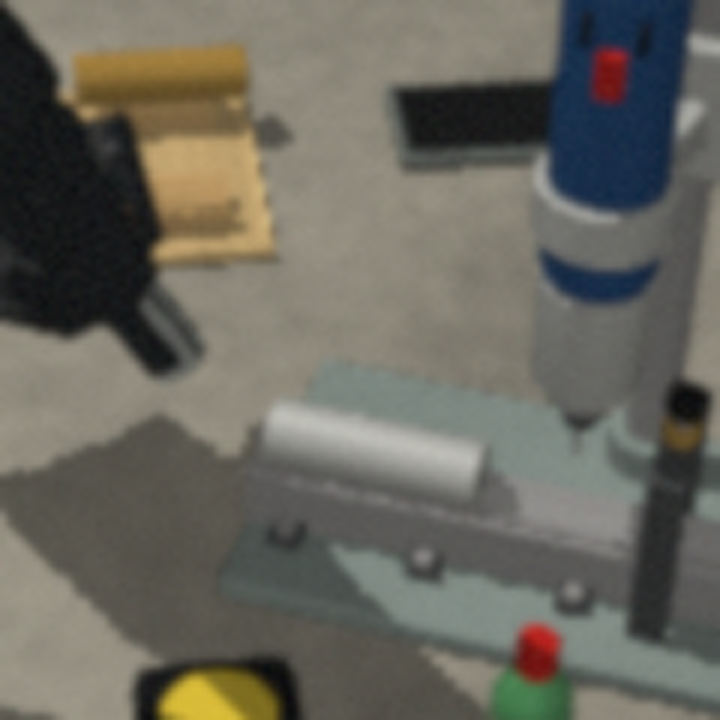

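```bash
cat >> h.py <<'E'
_a=np.radians(-15.1);AX=np.array([np.cos(_a),np.sin(_a),0]);N=np.array([-AX[1],AX[0],0])
def onlat(P,uv,lat):
    K=P['camera_matrix'];d=P['R'].T@np.linalg.solve(K,[uv[0],uv[1],1.]);c=-P['R'].T@P['t']
    X=c+d*(lat-N@c)/(N@d); return np.array([AX@X,X[2]])
def sd(c,s,p): return ((p[0]+.5)/s-.5+c[0],(p[1]+.5)/s-.5+c[1])
E
python3 -c "
from h import *
P=arm.camera_params('side')
s=arm.observe();e=s['eef_pos'];print('tcp along,z,lat',AX@e,e[2],N@e)
for nm,p in(('A',(203,348)),('B',(165,377))): print(nm,onlat(P,sd((200,140),6,p),N@e-.006), onlat(P,sd((200,140),6,p),N@e))
for nm,p in(('blank near top',(283,403)),('near mid left',(262,445)),('front bot',(485,480))): print(nm,onlat(P,sd((200,140),6,p),.1114))
"

```

```text
tcp along,z,lat 0.5313180337600758 0.058830680190153896 0.11588080272723487
A [0.52319572 0.09345087] [0.52098522 0.08808826]
B [0.50615285 0.07336741] [0.50378931 0.06782445]
blank near top [0.5569649  0.07150011]
near mid left [0.54783172 0.04562506]
front bot [0.64346673 0.05309809]
```

```bash
python3 -c "
from h import *
p=(.5313+.015)*AX+.1114*N; print(p); pl((p[0],p[1],.036),35)"
```

```text
[ 0.5564579  -0.03475996  0.        ]
t 13.32 pos [ 0.5432 -0.0265  0.0588] turn [0.15 3.82 0.26] shift now-frame [ 0.0027 -0.0045  0.0272] shift final-frame [ 0.0008 -0.0045  0.0273] F [-0.4  0.6  1. ] w 0.0
[ 22.1  73.6 -70.3 146.6 122.1  95.9 -52.2]
```

```bash
python3 -m handwheel '[[1,0,-0.0015,0.008,0,1.5,0],[1,0,-0.0015,0.008,0,1.2,0],[1,0,-0.0015,0.008,0,1,0],[1,0,0,0.003,0,0,0],[1,0,0,0,0,0,0]]'|tail -5;  python3 -c "
from h import *
pl((.5565,-.0348,.036),35)
snap('side','d14.png',(200,140,320,260),6)
"
```

```text
time: 13.73
eef_pos: [0.562, -0.0366, 0.0443]
eef_rot: [[-0.783, 0.255, 0.567], [0.205, 0.967, -0.153], [-0.587, -0.004, -0.809]]
wrist_force: [-0.3, 0.3, -0.0]
grip_width: 0.0
t 13.73 pos [ 0.562  -0.0366  0.0443] turn [0.02 0.96 0.38] shift now-frame [0.0095 0.0004 0.0033] shift final-frame [0.0095 0.0003 0.0035] F [-0.3  0.3 -0. ] w 0.0
[ 26.4  73.3 -69.6 140.9 122.7  88.4 -44.1]
```

View pics/d14.png

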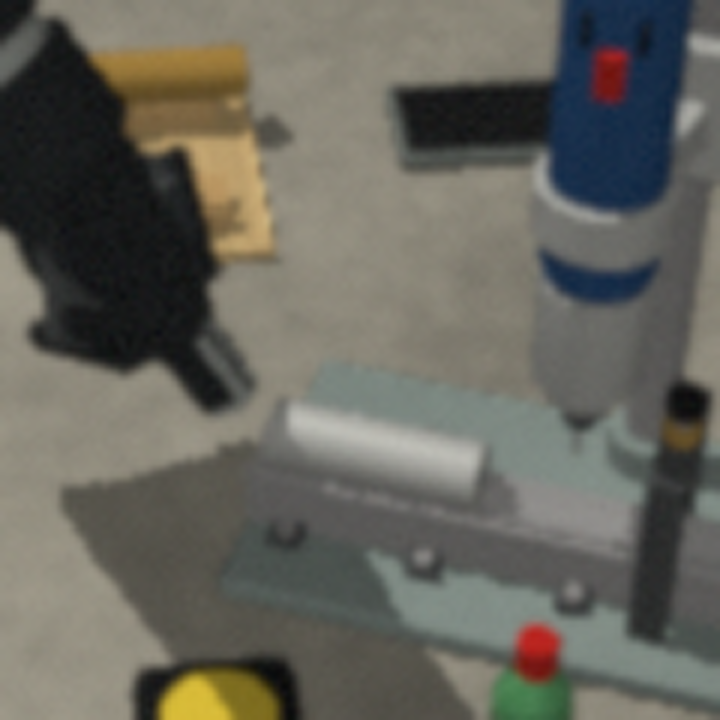

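```bash
python3 -m handwheel '[[1,0.005,0,0.003,0,0,0],[1,0.0035,0,0.002,0,0,0],[1,0,0,0,0,0,0]]'|tail -5;  python3 -c "
from h import *
pl((.5565,-.0348,.034),35)
P=snap('side','d15.png',(200,140,320,260),6)
"
```

```text
time: 14.03
eef_pos: [0.5555, -0.0339, 0.0319]
eef_rot: [[-0.787, 0.252, 0.562], [0.204, 0.968, -0.148], [-0.582, -0.002, -0.814]]
wrist_force: [-0.4, 0.4, -1.6]
grip_width: 0.0001
t 14.03 pos [ 0.5555 -0.0339  0.0319] turn [0.2  0.56 0.45] shift now-frame [-0.0022 -0.0007 -0.001 ] shift final-frame [-0.0022 -0.0006 -0.0011] F [-0.4  0.4 -1.6] w 0.0001
[ 25.9  75.1 -69.1 141.7 123.7  89.8 -45.1]
```

View pics/d15.png

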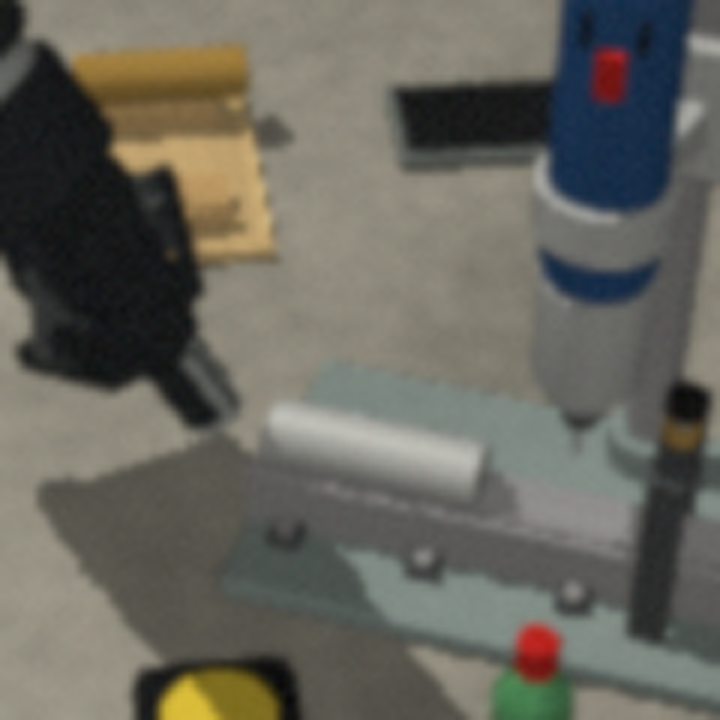

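```bash
python3 -c "
from h import *
P=arm.camera_params('side')
s=arm.observe();e=s['eef_pos'];print('tcp along,z,lat',AX@e,e[2],N@e)
for nm,p in(('A',(239,404)),('B',(200,428))): print(nm,onlat(P,sd((200,140),6,p),N@e-.006), onlat(P,sd((200,140),6,p),N@e))
"

```

```text
tcp along,z,lat 0.5453375863360018 0.03199828397540708 0.11209420748386205
A [0.5397072  0.07073516] [0.53763322 0.06513685]
B [0.5223942  0.05271318] [0.52016387 0.04695211]
```

```bash
python3 -m handwheel '[[1,0.002,0,0.003,0,0,0],[1,-0.004,-0.0005,0.003,0,0,0],[1,-0.0025,0,0.0018,0,0,0],[1,0,0,0,0,0,0]]'|sed -n '1,2p;4p';  python3 -m handwheel '[[1,-0.0016,0,0.0012,0,0,0],[1,-0.0016,0,0.0012,0,0,0],[1,0,0,0,0,0,0]]'|sed -n '1,2p;4p'
python3 -m handwheel '[[1,-0.0016,0,0.0012,0,0,0],[1,-0.0016,0,0.0012,0,0,0],[1,0,0,0,0,0,0]]'|sed -n '1,2p;4p'; python3 -c "
from h import *
P=snap('side','d16.png',(200,140,320,260),6)
P=snap('wrist','w16.png')
"
```

```text
time: 14.42
eef_pos: [0.5649, -0.0375, 0.0289]
wrist_force: [0.4, -0.3, 0.5]
time: 14.67
eef_pos: [0.5685, -0.0383, 0.0289]
wrist_force: [0.9, 1.0, 0.5]
time: 14.92
eef_pos: [0.5722, -0.0392, 0.0287]
wrist_force: [-0.2, 0.1, -0.6]
```

View pics/d16.png

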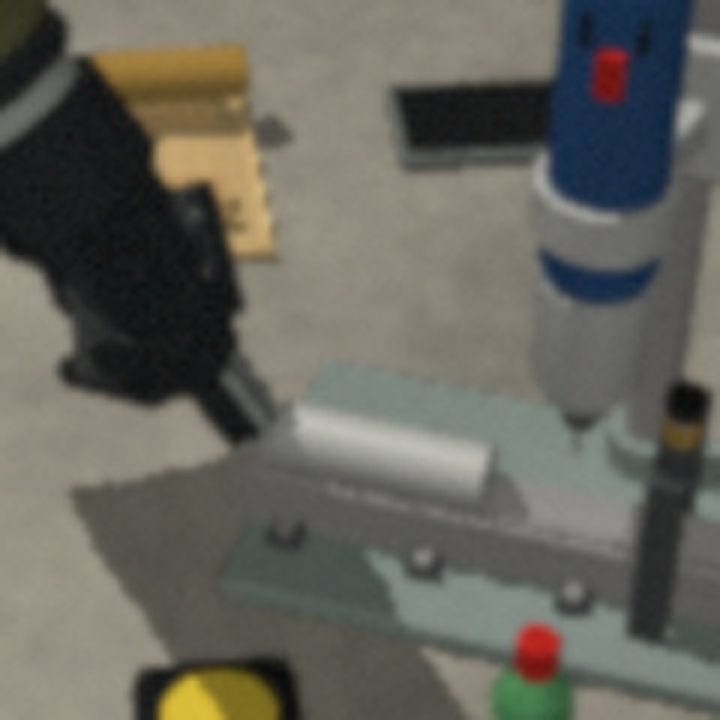

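View pics/w16.png

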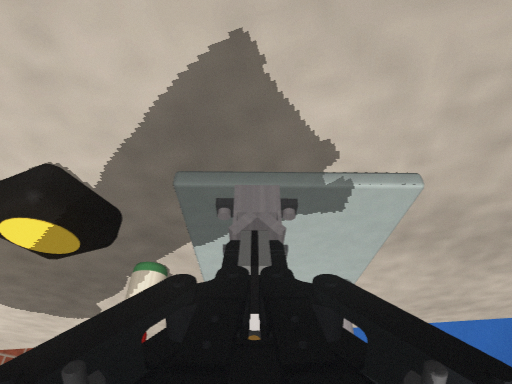

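```bash
python3 -m handwheel '[[1,-0.0049,0,0.0035,0,0,0],[1,-0.0049,0,0.0035,0,0,0],[1,-0.0049,0,0.0035,0,0,0],[1,0,0,0,0,0,0]]'|sed -n '1,2p;4p'; python3 -c "
from h import *
pl((.5722+.0174,-.0392-.0047,.0287),36)
P=snap('side','d17.png',(200,140,320,260),6)
"
```

```text
time: 15.35
eef_pos: [0.591, -0.0445, 0.0291]
wrist_force: [-0.2, -0.4, 0.6]
t 15.35 pos [ 0.591  -0.0445  0.0291] turn [ 0.09 -0.26  0.19] shift now-frame [ 0.0014  0.0002 -0.0006] shift final-frame [ 0.0014  0.0002 -0.0006] F [-0.2 -0.4  0.6] w -0.0003
[ 28.8  74.7 -68.4 135.7 125.   84.7 -38.5]
```

View pics/d17.png

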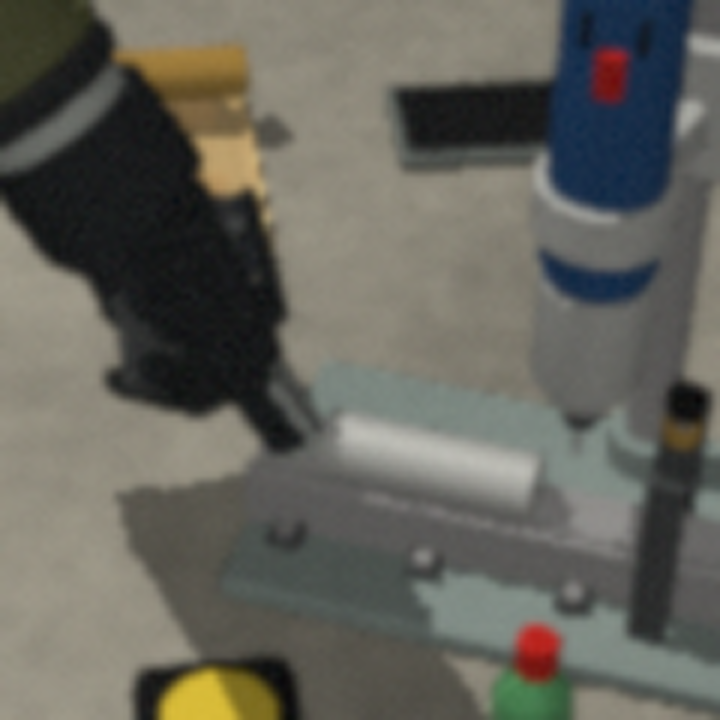

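```bash
python3 -m handwheel '[[1,0.0025,0,-0.0017,0,0,0],[1,0.0012,0,0.0016,0,0,0],[1,0,0,0,0,0,0]]'|sed -n '1,2p;4p';  python3 -m handwheel '[[1,0.0006,0,0.0008,0,0,0],[1,0,0,0,0,0,0]]'|sed -n '1,2p;4p'
python3 -m handwheel '[[1,0.0006,0,0.0008,0,0,0],[1,0,0,0,0,0,0]]'|sed -n '1,2p;4p'
```

```text
time: 15.65
eef_pos: [0.5859, -0.0426, 0.0262]
wrist_force: [-0.1, -0.8, -1.1]
time: 15.82
eef_pos: [0.5862, -0.0427, 0.0253]
wrist_force: [-0.5, -0.3, -0.3]
time: 15.98
eef_pos: [0.5865, -0.0426, 0.0246]
wrist_force: [-0.1, -0.6, 0.3]
```

```bash
python3 -m handwheel '[[1,0.0006,0,0.0008,0,0,0],[1,0,0,0,0,0,0]]'|sed -n '2p;4p';  python3 -m handwheel '[[1,0.0006,0,0.0008,0,0,0],[1,0,0,0,0,0,0]]'|sed -n '2p;4p'
python3 -m handwheel '[[1,0.0006,0,0.0008,0,0,0],[1,0,0,0,0,0,0]]'|sed -n '2p;4p'
```

```text
eef_pos: [0.5867, -0.0424, 0.0239]
wrist_force: [-0.3, 0.0, 2.3]
eef_pos: [0.587, -0.0421, 0.0233]
wrist_force: [-0.8, 0.7, 5.0]
eef_pos: [0.5872, -0.0419, 0.0229]
wrist_force: [-1.2, 0.8, 8.2]
```

```bash
python3 -m handwheel '[[1,-0.003,0,-0.005,0,0,0],[1,-0.001,0,-0.002,0,-3,0],[1,-0.001,0,0,0,-3,0],[1,0,0,0,0,-2,0],[1,0,0,0,0,0,0]]'|sed -n '1,2p;4p'; python3 -c "
from h import *
p=.59*AX+.1115*N
pl((p[0],p[1],.0315),44)
e=arm.observe()['eef_pos'];print(AX@e,N@e)
"
```

```text
time: 16.9
eef_pos: [0.5846, -0.0426, 0.0285]
wrist_force: [0.1, -0.9, -0.5]
t 16.9 pos [ 0.5846 -0.0426  0.0285] turn [ 0.2  -0.55  0.47] shift now-frame [-0.0126  0.0002  0.0078] shift final-frame [-0.0125  0.0003  0.0079] F [ 0.1 -0.9 -0.5] w -0.0004
[ 24.3  79.4 -65.1 142.4 133.9  98.3 -47.4]
0.5755003824276731 0.11115842084014285
```

```bash
python3 -m handwheel '[[1,-0.0035,0.0002,0.0005,0,0,0.3],[1,-0.0044,0,0.0041,0,0,0],[1,-0.0044,0,0.0041,0,0,0],[1,-0.0044,0,0.0041,0,0,0],[1,-0.0044,0,0.0041,0,0,0]]'|sed -n '1,2p;4p'; python3 -c "
from h import *
e=arm.observe();print(e['qpos'].round(0));e=e['eef_pos'];print(AX@e,N@e)
p=(AX@e+.03)*AX+.1115*N
pl((p[0],p[1],.0302),44)
"
```

```text
time: 17.32
eef_pos: [0.6134, -0.0504, 0.0331]
wrist_force: [0.1, -0.4, -0.8]
[ 27.  78. -65. 138. 135.  93. -43.]
0.6053787696213399 0.11112237963949864
t 17.32 pos [ 0.6134 -0.0504  0.0331] turn [ 0.16 -0.33 -0.07] shift now-frame [-0.0197  0.0003  0.0228] shift final-frame [-0.0196  0.0004  0.0229] F [ 0.1 -0.4 -0.8] w 0.0002
[ 26.9  77.8 -65.2 137.8 134.6  92.8 -42.8]
```

```bash
python3 -m handwheel '[[1,-0.004,0.0001,0.0046,0,0,0],[1,-0.004,0.0001,0.0046,0,0,0],[1,-0.004,0,0.0045,0,0,0],[1,-0.0043,0,0.0042,0,0,0],[1,-0.0,0,0.0,0,0,0]]'|sed -n '1,2p;4p'; python3 -c "
from h import *
e=arm.observe()['eef_pos'];print(AX@e,N@e)
snap('side','d18.png',(200,120,340,260),5)
"
```

```text
time: 17.73
eef_pos: [0.637, -0.0565, 0.0312]
wrist_force: [-0.2, 0.6, -0.2]
0.6297472901049914 0.11141033121098043
```

View pics/d18.png

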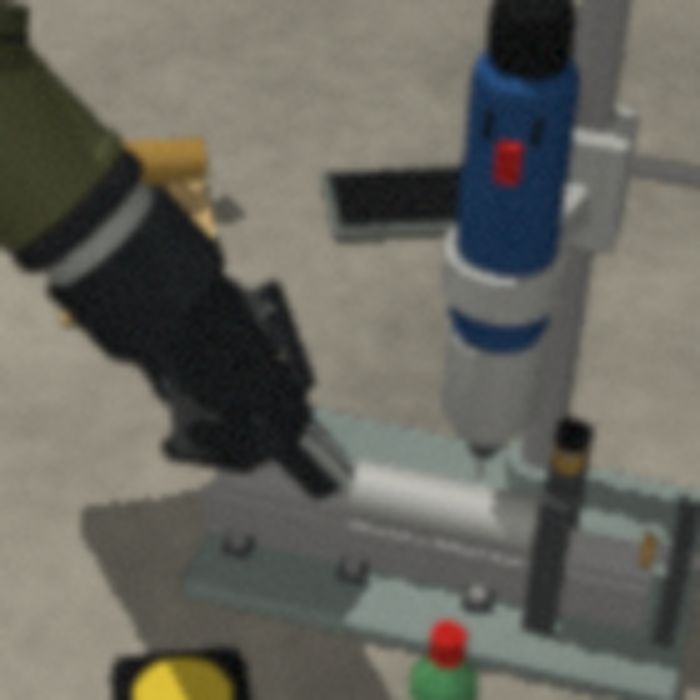

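```bash
cat > f.py <<'E'
from h import *
s=arm.observe();e=s['eef_pos'];w=s['wrist_force'];print('t %.2f along %.4f lat %.4f z %.4f  Ff %.1f lat %.1f up %.1f lean %.1f'%(s['time'],AX@e,N@e,e[2],-w@AX,w@N,w[2],np.degrees(np.arccos(-s['eef_rot'][2,2]))))
E
for i in 1; do python3 -m handwheel '[[1,-0.0036,0,0.0035,0,0,0],[1,-0.0022,0,0.0021,0,0,0]]' >/dev/null; python3 f.py; python3 -m handwheel '[[1,-0.0022,0,0.0021,0,0,0],[1,-0.0022,0,0.0021,0,0,0]]'>/dev/null; python3 f.py;  done
```

```text
t 17.95 along 0.6364 lat 0.1122 z 0.0306  Ff 0.8 lat 0.2 up 0.3 lean 43.6
t 18.12 along 0.6402 lat 0.1123 z 0.0300  Ff 8.3 lat -2.1 up 4.6 lean 43.4
```

```bash
python3 -m handwheel '[[1,-0.0015,0,0.0014,0,0,0],[1,-0.0015,0,0.0014,0,0,0]]' >/dev/null; python3 f.py; python3 -m handwheel '[[1,-0.0015,0,0.0014,0,0,0],[1,-0.0015,0,0.0014,0,0,0]]'>/dev/null; python3 f.py
```

```text
t 18.28 along 0.6448 lat 0.1123 z 0.0301  Ff 6.8 lat -0.2 up 3.3 lean 43.4
t 18.45 along 0.6489 lat 0.1123 z 0.0301  Ff 7.0 lat -0.9 up 2.1 lean 43.4
```

```bash
python3 -m handwheel '[[1,-0.0019,0,0.0010,0,0,0],[1,-0.0015,0,0.0014,0,0,0]]' >/dev/null; python3 f.py; python3 -m handwheel '[[1,-0.0015,0,0.0014,0,0,0],[1,-0.0015,0,0.0014,0,0,0]]'>/dev/null; python3 f.py; python3 -m handwheel '[[1,-0.0015,0,0.0014,0,0,0],[1,-0.0015,0,0.0014,0,0,0]]'>/dev/null; python3 f.py; python3 -m handwheel '[[1,-0.0015,0,0.0014,0,0,0],[1,-0.0015,0,0.0014,0,0,0]]'>/dev/null; python3 f.py
```

```text
t 18.62 along 0.6528 lat 0.1123 z 0.0303  Ff 6.5 lat 0.2 up 0.5 lean 43.4
t 18.78 along 0.6569 lat 0.1122 z 0.0302  Ff 5.7 lat -0.5 up 0.8 lean 43.4
t 18.95 along 0.6609 lat 0.1122 z 0.0302  Ff 5.4 lat -0.2 up -0.4 lean 43.4
t 19.12 along 0.6650 lat 0.1122 z 0.0302  Ff 5.3 lat -1.5 up 0.8 lean 43.4
```

```bash
python3 -c "
from h import *
snap('side','d19.png',(200,120,340,260),5)"; python3 f.py
```

```text
t 19.17 along 0.6658 lat 0.1120 z 0.0305  Ff 2.4 lat 0.3 up -1.1 lean 43.4
```

View pics/d19.png

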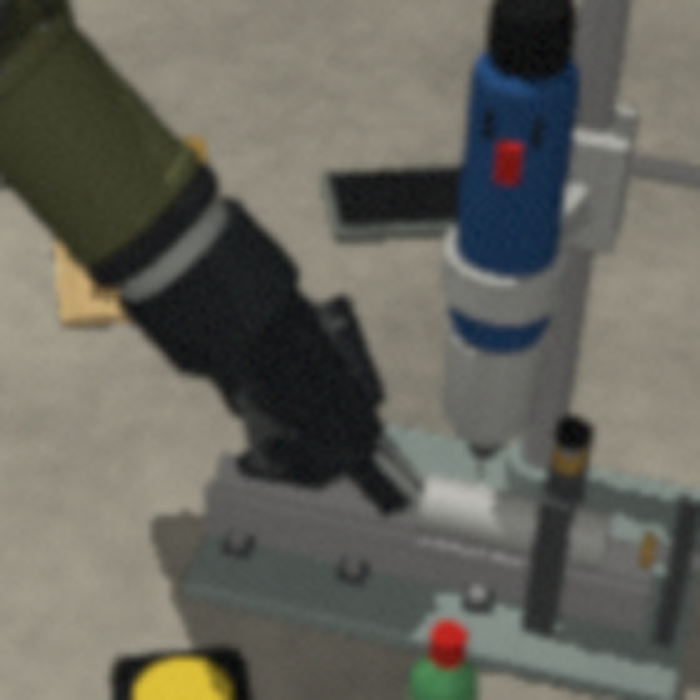

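```bash
python3 -m handwheel '[[1,-0.0015,0,0.0014,0,0,0],[1,-0.0015,0,0.0014,0,0,0]]' >/dev/null; python3 f.py; python3 -m handwheel '[[1,-0.0015,0,0.0014,0,0,0],[1,-0.0015,0,0.0014,0,0,0]]'>/dev/null; python3 f.py; python3 -m handwheel '[[1,-0.0011,0,0.001,0,0,0],[1,-0.0007,0,0.0007,0,0,0]]'>/dev/null; python3 f.py
```

```text
t 19.33 along 0.6696 lat 0.1121 z 0.0304  Ff 4.3 lat -0.2 up -1.5 lean 43.4
t 19.50 along 0.6738 lat 0.1121 z 0.0304  Ff 5.1 lat -0.5 up -0.9 lean 43.4
t 19.67 along 0.6768 lat 0.1120 z 0.0307  Ff 4.4 lat -0.2 up -3.0 lean 43.5
```

```bash
for i in 1; do python3 -m handwheel '[[1,-0.0007,0,0.0007,0,0,0]]' >/dev/null; python3 f.py; python3 -m handwheel '[[1,-0.0007,0,0.0007,0,0,0]]'>/dev/null; python3 f.py; python3 -m handwheel '[[1,-0.0007,0,0.0007,0,0,0]]'>/dev/null; python3 f.py; done
```

```text
t 19.75 along 0.6780 lat 0.1120 z 0.0309  Ff 4.8 lat -0.3 up -3.8 lean 43.5
t 19.83 along 0.6792 lat 0.1120 z 0.0311  Ff 5.2 lat 0.5 up -2.5 lean 43.5
t 19.92 along 0.6805 lat 0.1121 z 0.0313  Ff 4.7 lat -0.8 up -2.3 lean 43.6
```

```bash
python3 -m handwheel '[[1,-0.0007,0,0.0007,0,0,0]]' >/dev/null; python3 f.py; python3 -m handwheel '[[1,-0.0007,0,0.0007,0,0,0]]'>/dev/null; python3 f.py
```

```text
t 20.00 along 0.6814 lat 0.1121 z 0.0313  Ff 8.7 lat -1.4 up -1.8 lean 43.6
t 20.08 along 0.6814 lat 0.1122 z 0.0312  Ff 13.9 lat -1.1 up 4.1 lean 43.5
```

```bash
python3 -m handwheel '[[1,-0.0,0,0.0,0,0,0]]' >/dev/null; python3 f.py; python3 -m handwheel '[[1,0.0022,0,-0.0021,0,0,0],[1,0.0036,0,-0.0034,0,0,0]]'>/dev/null; python3 f.py; python3 -m handwheel '[[1,0.0072,0,-0.0069,0,0,0],[1,0.0072,0,-0.0069,0,0,0],[1,0,0,0,0,0,0]]'>/dev/null; python3 f.py
python3 -c "
from h import *
snap('side','d20.png',(200,120,340,260),5);snap('scene','s20.png',(170,120,290,300),4)"
```

```text
t 20.17 along 0.6814 lat 0.1122 z 0.0313  Ff 9.1 lat -0.7 up 0.9 lean 43.5
t 20.33 along 0.6769 lat 0.1119 z 0.0335  Ff -0.4 lat -1.0 up 0.9 lean 43.9
t 20.58 along 0.6545 lat 0.1128 z 0.0324  Ff 0.7 lat 0.1 up -0.5 lean 43.7
```

View pics/d20.png

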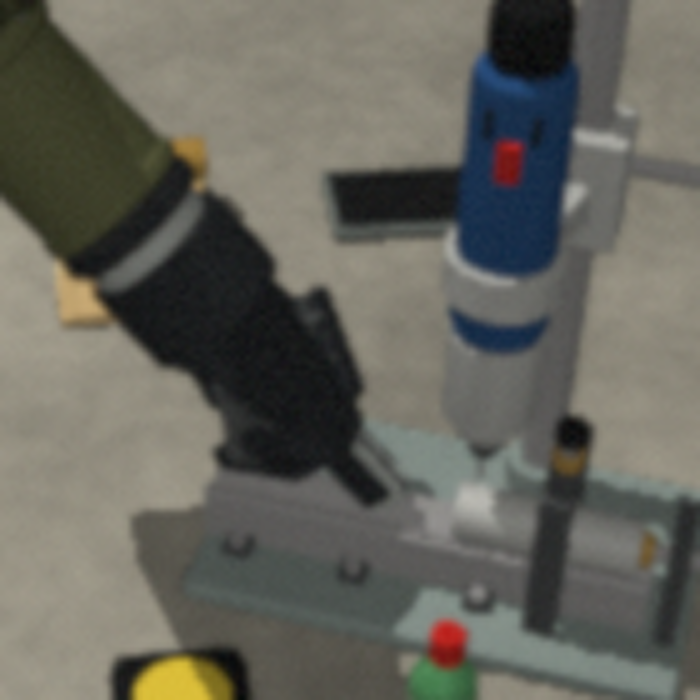

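View pics/s20.png

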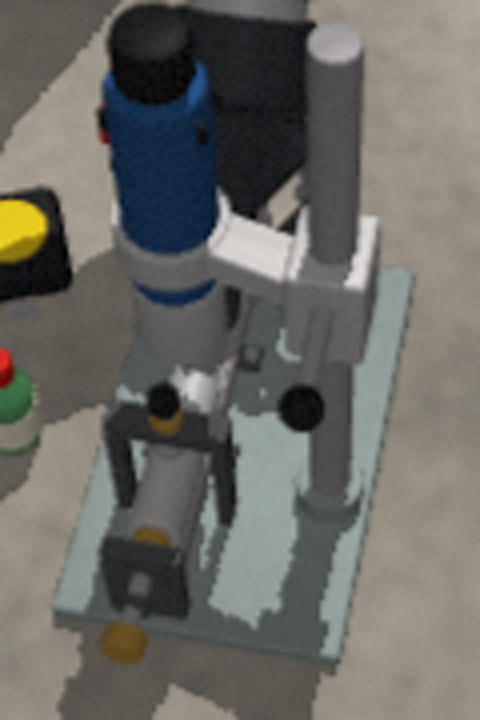

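```bash
python3 -m handwheel '[[1,-0.0072,0,0.0069,0,0,0],[1,-0.0058,0,0.0055,0,0,0],[1,-0.0022,0,0.0021,0,0,0],[1,0,0,0,0,0,0]]'>/dev/null; python3 f.py;
```

```text
t 21.02 along 0.6774 lat 0.1114 z 0.0323  Ff -0.3 lat 0.7 up -0.4 lean 43.7
```

```bash
python3 -m handwheel '[[1,-0.0014,0,0.0014,0,0,0],[1,0,0,0,0,0,0]]'>/dev/null; python3 f.py;python3 -m handwheel '[[1,-0.0007,0,0.0007,0,0,0],[1,0,0,0,0,0,0]]'>/dev/null; python3 f.py
```

```text
t 21.18 along 0.6779 lat 0.1120 z 0.0317  Ff -0.1 lat 0.5 up -0.0 lean 43.6
t 21.35 along 0.6787 lat 0.1122 z 0.0315  Ff -0.2 lat -0.1 up -0.4 lean 43.6
```

```bash
python3 -m handwheel '[[1,-0.0011,0,0.0010,0,0,0],[1,0,0,0,0,0,0]]'>/dev/null; python3 f.py;python3 -m handwheel '[[1,-0.0005,0,0.0005,0,0,0],[1,0,0,0,0,0,0]]'>/dev/null; python3 f.py
```

```text
t 21.52 along 0.6804 lat 0.1121 z 0.0316  Ff 0.5 lat 0.3 up 0.0 lean 43.6
t 21.68 along 0.6810 lat 0.1121 z 0.0316  Ff -0.2 lat -0.9 up -0.3 lean 43.6
```

```bash
python3 -m handwheel '[[1,-0.0005,0,0.0005,0,0,0],[1,0,0,0,0,0,0]]'>/dev/null; python3 f.py;python3 -m handwheel '[[1,-0.0004,0,0.0003,0,0,0],[1,0,0,0,0,0,0]]'>/dev/null; python3 f.py
```

```text
t 21.85 along 0.6812 lat 0.1121 z 0.0314  Ff 0.7 lat 0.5 up -0.0 lean 43.6
t 22.02 along 0.6813 lat 0.1121 z 0.0313  Ff 5.4 lat -1.9 up 1.6 lean 43.5
```

```bash
python3 -m handwheel '[[1,-0.0003,0,0.0003,0,0,0],[1,0,0,0,0,0,0]]'>/dev/null; python3 f.py;python3 -m handwheel '[[1,-0.0003,0,0.0002,0,0,0],[1,0,0,0,0,0,0]]'>/dev/null; python3 f.py
```

```text
t 22.18 along 0.6813 lat 0.1122 z 0.0313  Ff 6.1 lat -1.2 up 3.4 lean 43.5
t 22.35 along 0.6813 lat 0.1122 z 0.0312  Ff 7.9 lat -1.0 up 4.0 lean 43.5
```

```bash
python3 -m handwheel '[[1,-0.0005,0,0.0003,0,0,0],[1,0,0,0,0,0,0]]'>/dev/null; python3 f.py;python3 -m handwheel '[[1,-0.0004,0,0.0003,0,0,0],[1,0,0,0,0,0,0]]'>/dev/null; python3 f.py
```

```text
t 22.52 along 0.6813 lat 0.1123 z 0.0312  Ff 9.9 lat -1.7 up 4.2 lean 43.4
t 22.68 along 0.6813 lat 0.1122 z 0.0311  Ff 12.0 lat -1.3 up 6.2 lean 43.4
```

```bash
python3 -m handwheel '[[1,0.0022,0,-0.0021,0,0,0],[1,0.0054,0,-0.0056,0,0,0],[1,0.0072,0,-0.0075,0,0,0],[1,0.01,0,-0.015,0,0,0],[1,0.0,0,-0.025,0,0,0]]'|sed -n '1,2p;4p'; python3 -m handwheel '[[1,0,0,-0.03,0,0,0],[1,0.0,0,-0.03,0,0,0],[1,0,0,-0.02,0,0,0],[1,0,0,0,0,0,0]]'|sed -n '1,2p;4p';python3 -c "
from h import *
snap('side','d21.png',(200,120,340,260),5);snap('scene','s21.png'); snap('wrist','w21.png')"
```

```text
time: 23.1
eef_pos: [0.6339, -0.0564, 0.0526]
wrist_force: [-0.6, 0.1, 0.0]
time: 23.43
eef_pos: [0.5816, -0.0395, 0.1155]
wrist_force: [0.7, 0.1, 1.0]
```

View pics/d21.png

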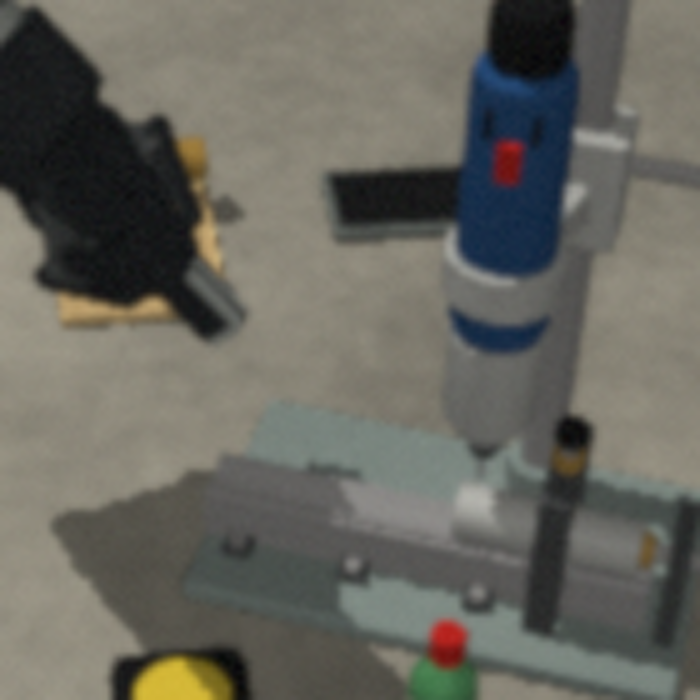

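View pics/s21.png

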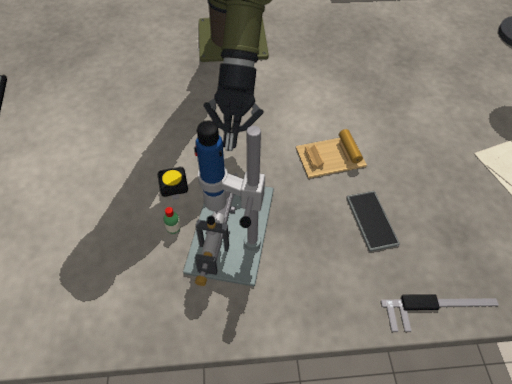

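The blank lies against the brass stop (side crop: front end at 640,550, touching the brass face at 648,550). It runs under the plunger, and its near end is just short of the bit at (480,490). The brass blank, tape measure, bottle and phone look unmoved, and the robot is clear.

```bash
python3 -c "
from h import *
print(arm.hand_in())"
```

```text
the job is handed in; nothing more can be done
None
```

I laid the aluminium blank in the open part of the V-rail and slid it with the closed fingertips, leaning back about 44°. It went under the drill and the plunger and up to the brass stop. I handed it in at about 23.6 s.

**Pressing on the stop:**
- The drag after the plunger was about 5 N.
- The first contact read 13.9 N at its highest, about 9 N over the drag. It then settled to 9.1 N, only about 4 N over.
- I therefore backed off and pressed again slowly, up to 12.0 N, about 7 N over the drag.
- Both contacts came at the same tool position, so the blank did not spring back. No reading passed 15 N in total, though I only read the force at the end of each call.

**Last checks:** the last pictures show the blank's front on the brass face and its near end just short of the drill bit. The brass blank, oil bottle, tape measure and phone look unmoved; I judged that by eye. The robot touched nothing, and I never saw the gripper touch the drill head.

**What went wrong or disagreed:**
- The fingertips stood about 20 to 27 mm behind the reported TCP, not 11 mm ahead of it. The first grasp closed just above the blank without moving it. I corrected the height from the pictures and checked it by touching the rail.
- That touch on the empty rail reached about 8 N.
- Setting the gripper to lean back stalled once before it went through, because the arm was too folded that close in.

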